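Find the fullest jar by feel and hold it up to the code reader

TASK

Three identical closed jars of casting alloy stand in the grey rack, and only their weight shows how full they are: working from left to right, lift each one straight up a few centimetres out of its well to feel its weight, and set it back into the rack. Then book out the fullest, which is the heaviest: hold that one, and no other, up to the code reader, upright, with the square code on its side facing the reader's window squarely at the height of the window and about 6 cm in front of it. Finish while holding it still there in the gripper; the two lighter jars stay in the rack's wells and everything else stays where it is.

Things in the scene. Friction and masses are not known exactly. Their poses are not given: they have to be found in the camera images.
- jar_a_center (a point): centre (29 mm above the underside) of one of three jars that look exactly alike: round white closed screw-lid jar, 63 mm diameter all the way up, 58 mm tall, lid fixed, 0.13 to 0.55 kg. Starts in the left well; any of the three may be the heaviest, which weighs at least 1.7 times either other. z is up the jar, x points from its axis out through the code on its side
- jar_b_center (a point): centre (29 mm above the underside) of one of three jars that look exactly alike: round white closed screw-lid jar, 63 mm diameter all the way up, 58 mm tall, lid fixed, 0.13 to 0.55 kg. Starts in the middle well; any of the three may be the heaviest, which weighs at least 1.7 times either other. z is up the jar, x points from its axis out through the code on its side
- jar_c_center (a point): centre (29 mm above the underside) of one of three jars that look exactly alike: round white closed screw-lid jar, 63 mm diameter all the way up, 58 mm tall, lid fixed, 0.13 to 0.55 kg. Starts in the right well; any of the three may be the heaviest, which weighs at least 1.7 times either other. z is up the jar, x points from its axis out through the code on its side
- jar_a_code (a point): middle of the black-and-white square code (21 mm) on the side of jar a, 32 mm from its axis along the jar's x, 24 mm above its underside; axes as the jar. It is printed on a white paper label, 27 mm wide, which starts on the lid (three black bars there, between the lid's middle and its rim) and runs on down the side: the bars show from above where the code is
- jar_b_code (a point): middle of the black-and-white square code (21 mm) on the side of jar b, 32 mm from its axis along the jar's x, 24 mm above its underside; axes as the jar. It is printed on a white paper label, 27 mm wide, which starts on the lid (three black bars there, between the lid's middle and its rim) and runs on down the side: the bars show from above where the code is
- jar_c_code (a point): middle of the black-and-white square code (21 mm) on the side of jar c, 32 mm from its axis along the jar's x, 24 mm above its underside; axes as the jar. It is printed on a white paper label, 27 mm wide, which starts on the lid (three black bars there, between the lid's middle and its rim) and runs on down the side: the bars show from above where the code is
- jar_a: jar a as a whole: origin in the middle of its underside, axes as at its centre
- jar_b: jar b as a whole: origin in the middle of its underside, axes as at its centre
- jar_c: jar c as a whole: origin in the middle of its underside, axes as at its centre
- well_left (a point): middle of the floor of the left well (seen from the robot) of the rack: a fixed grey block, 92 x 296 mm, top 20 mm above the counter, with three round wells in a row 100 mm apart, 67 mm wide and 13 mm deep (floor 7 mm above the counter). A seated jar has 2 mm play all round, its centre 36 mm and its top 65 mm above the counter. y points along the row to the left well, z up
- well_middle (a point): middle of the floor of the middle well (seen from the robot) of the rack: a fixed grey block, 92 x 296 mm, top 20 mm above the counter, with three round wells in a row 100 mm apart, 67 mm wide and 13 mm deep (floor 7 mm above the counter). A seated jar has 2 mm play all round, its centre 36 mm and its top 65 mm above the counter. y points along the row to the left well, z up
- well_right (a point): middle of the floor of the right well (seen from the robot) of the rack: a fixed grey block, 92 x 296 mm, top 20 mm above the counter, with three round wells in a row 100 mm apart, 67 mm wide and 13 mm deep (floor 7 mm above the counter). A seated jar has 2 mm play all round, its centre 36 mm and its top 65 mm above the counter. y points along the row to the left well, z up
- rack: the rack as a body (all three wells in it): origin in the middle of its underside, y along the row to the left well, z up
- window (a point): middle of the code reader's window, 112 mm above the counter. Fixed reader: grey head 74 mm wide, top at 143 mm, on a stem; black foot 84 mm wide, 10 mm high, reaching 20 mm out before the window. It looks left, towards the rack. x points from the window into the reader, z up. A jar on the -x side faces it squarely when the jar's x and this x point the same way
- beaker: clear plastic beaker, 72 mm wide, 58 mm tall, behind the work; leave alone. Origin at its underside
- cast: yellow plaster arch model, 53 x 68 x 29 mm, near the front edge; leave alone. Origin at its underside
- monomer: brown bottle with black cap, 42 mm wide, 92 mm tall, behind the work; leave alone. Origin at its underside
There are look-alikes about, which are no part of the job. What is shaped like the jar_a but blue is not meant.

How it is judged:
On the way, in this order (a step that is already met when the one before it is completed fails the run):
1. the jar in the left well is lifted off its well floor by more than 25 mm, straight up (((horizontal distance between jar_a_center and well_left below 0.045 m and height (world z) of jar_a_center above 0.061 m and contact force between jar_a and the fingers above 1 N) or (horizontal distance between jar_b_center and well_left below 0.045 m and height (world z) of jar_b_center above 0.061 m and contact force between jar_b and the fingers above 1 N) or (horizontal distance between jar_c_center and well_left below 0.045 m and height (world z) of jar_c_center above 0.061 m and contact force between jar_c and the fingers above 1 N))), for 0.2 s.
2. the jar in the middle well is lifted off its well floor by more than 25 mm, straight up (((horizontal distance between jar_a_center and well_middle below 0.045 m and height (world z) of jar_a_center above 0.061 m and contact force between jar_a and the fingers above 1 N) or (horizontal distance between jar_b_center and well_middle below 0.045 m and height (world z) of jar_b_center above 0.061 m and contact force between jar_b and the fingers above 1 N) or (horizontal distance between jar_c_center and well_middle below 0.045 m and height (world z) of jar_c_center above 0.061 m and contact force between jar_c and the fingers above 1 N))), for 0.2 s.
3. the jar in the right well is lifted off its well floor by more than 25 mm, straight up (((horizontal distance between jar_a_center and well_right below 0.045 m and height (world z) of jar_a_center above 0.061 m and contact force between jar_a and the fingers above 1 N) or (horizontal distance between jar_b_center and well_right below 0.045 m and height (world z) of jar_b_center above 0.061 m and contact force between jar_b and the fingers above 1 N) or (horizontal distance between jar_c_center and well_right below 0.045 m and height (world z) of jar_c_center above 0.061 m and contact force between jar_c and the fingers above 1 N))), for 0.2 s.
At the end, for the whole second after the job is handed in: heaviest jar (rack then carries under 5.2 N) held still by the fingers, upright to 0.2 rad, centre over 90 mm up, code facing the window to 0.3 rad, 30-90 mm before it, within 22 mm sideways and in height; other two upright in wells; beaker, cast, bottle moved under 15 mm (((x of jar_a_code in the frame of window between -0.09 and -0.03 m and y of jar_a_code in the frame of window between -0.022 and 0.022 m and z of jar_a_code in the frame of window between -0.022 and 0.022 m and x of jar_a_center in the frame of window below -0.061 m and angle between the x axis of jar_a_center and the x axis of window, either way round below 0.3 rad and angle between jar_a_center's own z axis and vertical below 0.2 rad and height (world z) of jar_a_center above 0.09 m and contact force between jar_a and the fingers above 2 N and linear speed of jar_a below 0.02 m/s and angular speed of jar_a below 0.2 rad/s and ((horizontal distance between jar_b_center and well_left below 0.008 m or horizontal distance between jar_b_center and well_middle below 0.008 m or horizontal distance between jar_b_center and well_right below 0.008 m) and height (world z) of jar_b_center below 0.04 m and angle between jar_b_center's own z axis and vertical below 0.08 rad and linear speed of jar_b below 0.02 m/s) and ((horizontal distance between jar_c_center and well_left below 0.008 m or horizontal distance between jar_c_center and well_middle below 0.008 m or horizontal distance between jar_c_center and well_right below 0.008 m) and height (world z) of jar_c_center below 0.04 m and angle between jar_c_center's own z axis and vertical below 0.08 rad and linear speed of jar_c below 0.02 m/s)) or (x of jar_b_code in the frame of window between -0.09 and -0.03 m and y of jar_b_code in the frame of window between -0.022 and 0.022 m and z of jar_b_code in the frame of window between -0.022 and 0.022 m and x of jar_b_center in the frame of window below -0.061 m and angle between the x axis of jar_b_center and the x axis of window, either way round below 0.3 rad and angle between jar_b_center's own z axis and vertical below 0.2 rad and height (world z) of jar_b_center above 0.09 m and contact force between jar_b and the fingers above 2 N and linear speed of jar_b below 0.02 m/s and angular speed of jar_b below 0.2 rad/s and ((horizontal distance between jar_a_center and well_left below 0.008 m or horizontal distance between jar_a_center and well_middle below 0.008 m or horizontal distance between jar_a_center and well_right below 0.008 m) and height (world z) of jar_a_center below 0.04 m and angle between jar_a_center's own z axis and vertical below 0.08 rad and linear speed of jar_a below 0.02 m/s) and ((horizontal distance between jar_c_center and well_left below 0.008 m or horizontal distance between jar_c_center and well_middle below 0.008 m or horizontal distance between jar_c_center and well_right below 0.008 m) and height (world z) of jar_c_center below 0.04 m and angle between jar_c_center's own z axis and vertical below 0.08 rad and linear speed of jar_c below 0.02 m/s)) or (x of jar_c_code in the frame of window between -0.09 and -0.03 m and y of jar_c_code in the frame of window between -0.022 and 0.022 m and z of jar_c_code in the frame of window between -0.022 and 0.022 m and x of jar_c_center in the frame of window below -0.061 m and angle between the x axis of jar_c_center and the x axis of window, either way round below 0.3 rad and angle between jar_c_center's own z axis and vertical below 0.2 rad and height (world z) of jar_c_center above 0.09 m and contact force between jar_c and the fingers above 2 N and linear speed of jar_c below 0.02 m/s and angular speed of jar_c below 0.2 rad/s and ((horizontal distance between jar_a_center and well_left below 0.008 m or horizontal distance between jar_a_center and well_middle below 0.008 m or horizontal distance between jar_a_center and well_right below 0.008 m) and height (world z) of jar_a_center below 0.04 m and angle between jar_a_center's own z axis and vertical below 0.08 rad and linear speed of jar_a below 0.02 m/s) and ((horizontal distance between jar_b_center and well_left below 0.008 m or horizontal distance between jar_b_center and well_middle below 0.008 m or horizontal distance between jar_b_center and well_right below 0.008 m) and height (world z) of jar_b_center below 0.04 m and angle between jar_b_center's own z axis and vertical below 0.08 rad and linear speed of jar_b below 0.02 m/s))) and contact force between rack and anything else between 2 and 5.2 N and distance of each of beaker, cast, monomer from where it was at the start of the episode below 0.015 m); the arm keeps its last pose, push and grip.
It fails at once if a lighter jar's code is held up to the reader's window (the rack still carries the heaviest) (contact force between rack and anything else above 5.2 N and ((distance between jar_a_code and window below 0.095 m and distance between jar_a_center and window below 0.125 m) or (distance between jar_b_code and window below 0.095 m and distance between jar_b_center and window below 0.125 m) or (distance between jar_c_code and window below 0.095 m and distance between jar_c_center and window below 0.125 m))).
It fails at once if a jar is tipped (angle between any of jar_a_center, jar_b_center, jar_c_center's own z axis and vertical above 0.7 rad).
It fails at once if beaker, cast or bottle disturbed (distance of any of beaker, cast, monomer from where it was at the start of the episode above 0.02 m).
It also fails if it takes over 69 s, if anything falls off the work surface, if the arm or the gripper's body presses on something with over 40 N, if the wrist force passes 120 N, or if a joint passes its speed limit or range.

ROBOT

A 6-joint arm with a two-finger parallel gripper is mounted at the origin on a cart in front of the work surface, level with it; the furniture and walls round the work are solid. World frame = base frame: x ahead of the robot, y to its left, z up, the work surface at z = 0. Lengths are in m, angles in rad, forces in N, time in s.
With the tool pointing down it reaches from about 0.25 to 0.775 m from the base axis. Payload 4 kg.
Tool frame: the origin (TCP) lies between the finger pads; the fingertips stand 17 mm ahead of it and the grasp point (between the pads) lies 2 mm behind it; z points along the fingers, x is the direction in which the jaws open and shut, and the axes are right-handed (so a half turn about z gives the same grasp; the last joint's range is limited). The gripper opens to 85 mm and grips with 20 to 120 N. Pads are 22 mm wide; open, the fingers measure 114 mm over their backs; the gripper's body (76 mm by 85 mm) begins 54 mm behind the grasp point. The pads swing forward as they close: fully open they stand 13 mm farther back than shut.
Start: joints at [-0.103, 0.087, 1.371, -0, 1.684, -0.103], TCP at [0.55, -0, 0.22] pointing down, gripper open.
Joint ranges: [-3.1, 3.1], [-0.76, 2.03], [0.27, 2.55], [-1.08, 4.22], [0.17, 2.65], [-2.57, 2.57]. Speed limits (rad/s): [2.79, 2.79, 3.14, 3.14, 3.14, 3.14].

INTERFACE

Orientations are given as a rotation vector (axis times angle).
In Python, from cell import * gives the robot as it stands.
- The arm moves only by the shell command python3 -m handwheel 'ROWS' [OPENING] [FORCE]. ROWS is a JSON object of lists of equal length, an entry for each row: "dp": the shift along the tool's x, y, z in m, a list of three; "delta_rot": the turn, a rotation vector about the tool's x, y, z in rad, a list of three. In form: {"dp": [[tx, ty, tz], ...], "delta_rot": [[rx, ry, rz], ...]}. A call has 1 to 20 rows; each row shifts and turns the pose as measured when the row begins, along the tool's axes as they then stand; what a row does not reach is not made up. A row lasts 1/8 s, in which the tool goes at most 62.5 mm and 10.7 degrees, less where a joint would pass 70% of its speed; a pose out of reach is approached as far as the arm can. A call with a gripper value outside its range is refused whole. OPENING is the closure, from -1 (fully open) to 1 (shut), set as the call begins (- or left out, the last holds). The fingers move at their own pace and stop on an object; FORCE is the grip in N (left out, the last holds). Time passes only in rows, so rows that do not move let the fingers close. It gives the time, the measured TCP pose, the force and the opening at its end, in the units of the state.
- state(): the state, without advancing time (a new reading comes with each control period).
- camera(name): name is "scene" or "side" or "wrist"; returns a dict with "img" (480x640x3 uint8, red, green, blue), "intrinsics" (3x3 intrinsics, pixels), "R" (3x3) and "t" (3): a world point X has camera coordinates R X + t. Camera axes: x right, y down, z forward; pixel columns grow to the right and rows downward; lengths in m; the calibration is good to about 2 mm. A picture is of the moment at which its call begins. There is no depth.
- sign_off(): hands the job in, once; it reports no verdict.
Trained networks look in a picture, given as the dict that the camera call returned (one of the last four; its "shot" number tells which), for a name from the list of things; names that differ only in an ending like _2 or _b are one class to them, and where a whole thing is asked for, a point or a joint stands for the part that bears it (a point fixed in the world has none). Each returns a list of dicts, best first, with "p" (0 to 1); they miss things now and then, are a little off and sometimes report something else, mostly with a low value. They report only what shows in the picture. A call takes as long as a camera call. They do not tell look-alikes from the thing itself.
- search_frame(picture, name): "rect" ([left, top, right, bottom] in pixels, round what is visible of it).
- place_of(picture, name): "at" ([column, row] in pixels: a listed point, or the origin of a listed thing).
The state is a dict: "t": time; "qpos": joint angles; "dq": joint speeds; "effort": joint torques, N m; "tool_pos": TCP position; "tool_rot": TCP orientation; "ft_force": force on the tool from outside, world axes, zero at the start; "ft_torque": the same for the moment, N m; "finger_gap": finger opening in m.
Only numpy, scipy, OpenCV 4.12 (cv2) and the standard library are available. Lean on these libraries where they do the work, as an engineer would, in place of code of your own. Each camera call takes 0.05 s, during which the arm holds its last target.

## Working session

There is one attempt and no reset: what is moved stays moved. The work goes in short steps, Python scripts to look and compute and a shell command to move; the robot and the scene stay as the last step left them, time stands still between calls to the robot, and variables do not carry over. Pictures are saved under pics/ and viewed, and the job is handed in when it is done.

```bash
ls; mkdir -p pics
cat > h.py <<'E'
from cell import *
import numpy as np, cv2
from scipy.spatial.transform import Rotation as Rn
def P(c): return c["intrinsics"]@np.c_[c["R"],c["t"]]
def ray(c,px):
    d=c["R"].T@np.linalg.inv(c["intrinsics"])@np.array([px[0],px[1],1.0]); o=-c["R"].T@c["t"]; return o,d
def atz(c,px,z):
    o,d=ray(c,px); return o+d*(z-o[2])/d[2]
def tri(cs,pxs):
    A=0;b=0
    for c,p in zip(cs,pxs):
        o,d=ray(c,p); d=d/np.linalg.norm(d); M=np.eye(3)-np.outer(d,d); A=A+M;b=b+M@o
    return np.linalg.solve(A,b)
def proj(c,X):
    q=P(c)@np.r_[X,1]; return q[:2]/q[2]
def save(c,n): cv2.imwrite(f"pics/{n}.png",cv2.cvtColor(c["img"],cv2.COLOR_RGB2BGR))
E
python3 - <<'E'
from h import *
np.set_printoptions(precision=3,suppress=True)
s=state();print(s)
cs={n:camera(n) for n in("scene","side","wrist")}
for n,c in cs.items():
    save(c,n+"0"); print(n,"cam at",-c["R"].T@c["t"])
    for k in("jar_a_center","jar_a_code","well_left","well_middle","well_right","window","beaker","cast","monomer"):
        print(n,k,[(round(d["p"],2),np.round(d["at"],1).tolist()) for d in place_of(c,k)])
E
```

```text
pics
{'t': 0.0, 'qpos': array([-0.103,  0.088,  1.372,  0.   ,  1.684, -0.103]), 'dq': array([ 0.001,  0.002, -0.001, -0.   , -0.   , -0.   ]), 'effort': array([  0.   , -35.186, -31.328,   0.   ,   0.011,   0.   ]), 'tool_pos': array([0.549, 0.   , 0.218]), 'tool_rot': array([-3.141,  0.   ,  0.003]), 'ft_force': array([-0.908,  0.353, -0.525]), 'ft_torque': array([ 0.032, -0.015,  0.044]), 'finger_gap': 0.08542362345177806}
scene cam at [-0.476  0.666  1.053]
scene jar_a_center [(0.9, [189.8, 345.2]), (0.68, [233.7, 328.7]), (0.66, [238.5, 276.8])]
scene jar_a_code [(0.94, [246.6, 331.5]), (0.68, [246.1, 279.8]), (0.58, [205.3, 344.4])]
scene well_left [(0.84, [234.7, 333.7])]
scene well_middle [(0.68, [268.3, 313.1])]
scene well_right [(0.69, [295.3, 304.2])]
scene window [(0.97, [455.5, 207.8])]
scene beaker [(0.62, [332.0, 238.7])]
scene cast []
scene monomer [(0.9, [302.6, 253.8]), (0.59, [232.8, 326.2])]
side cam at [-0.154 -0.971  0.809]
side jar_a_center [(0.95, [295.3, 208.2]), (0.66, [226.0, 212.2]), (0.6, [204.0, 193.5])]
side jar_a_code [(0.98, [287.3, 214.9]), (0.88, [210.3, 203.4]), (0.63, [218.3, 218.5]), (0.55, [254.6, 241.1])]
side well_left [(0.87, [225.0, 220.0]), (0.19, [316.6, 316.5])]
side well_middle [(0.97, [246.5, 233.5])]
side well_right [(0.93, [267.3, 251.7])]
side window [(0.83, [425.7, 327.9])]
side beaker [(0.98, [383.1, 268.6])]
side cast [(0.92, [317.8, 316.4])]
side monomer [(0.62, [351.7, 248.9])]
wrist cam at [0.551 0.066 0.372]
wrist jar_a_center []
wrist jar_a_code []
wrist well_left []
wrist well_middle [(0.59, [410.9, 174.2])]
wrist well_right []
wrist window []
wrist beaker [(0.84, [426.0, 279.0])]
wrist cast []
wrist monomer [(0.81, [412.8, 174.3])]
```

View pics/scene0.png

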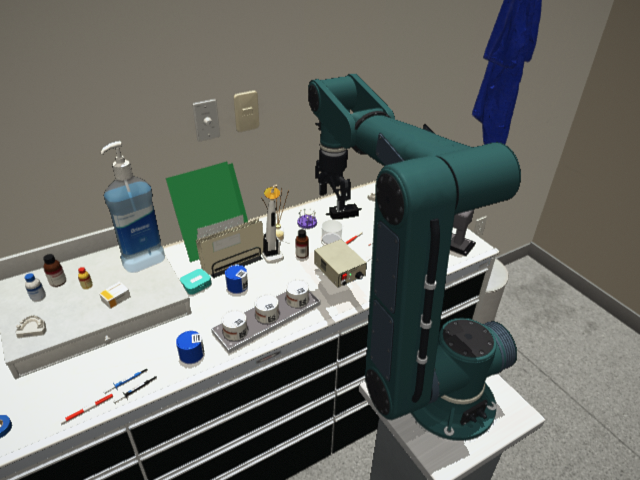

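View pics/side0.png

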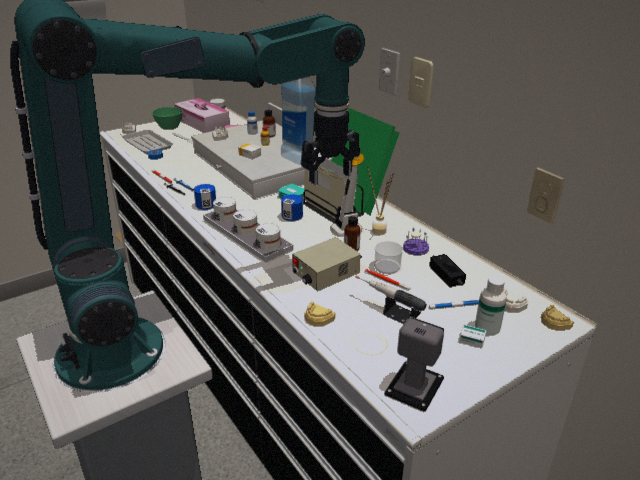

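View pics/wrist0.png

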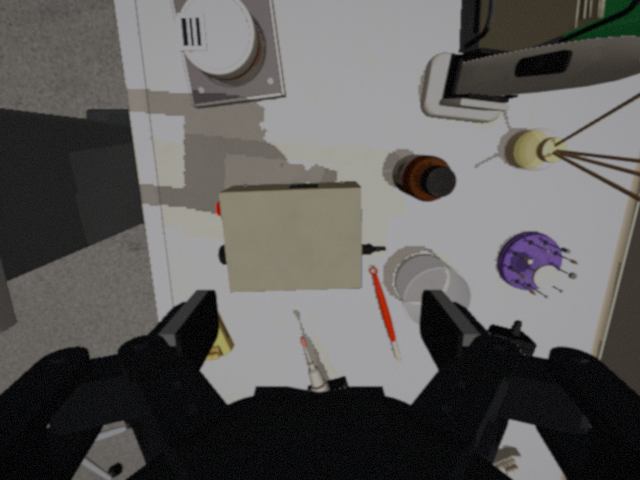

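Run:
```python
from h import *
np.set_printoptions(precision=3,suppress=True)
a=camera("scene");b=camera("side")
save(a,"s1")
im=cv2.cvtColor(a["img"],cv2.COLOR_RGB2BGR); cv2.imwrite("pics/s_crop.png",np.hstack([cv2.resize(im[260:360,190:330],None,fx=2.8,fy=2.8,interpolation=2),cv2.resize(im[170:270,430:520],(392,280),interpolation=2)]))
im=cv2.cvtColor(b["img"],cv2.COLOR_RGB2BGR); cv2.imwrite("pics/d_crop.png",np.hstack([cv2.resize(im[180:270,180:300],(400,300),interpolation=2),cv2.resize(im[300:420,300:460],(400,300),interpolation=2)]))
for k,p,q in [("wl",[234.7,333.7],[225,220]),("wm",[268.3,313.1],[246.5,233.5]),("wr",[295.3,304.2],[267.3,251.7]),("win",[455.5,207.8],[425.7,327.9]),("beak",[332,238.7],[383.1,268.6]),("mon",[302.6,253.8],[351.7,248.9])]:
    X=tri([a,b],[p,q]); print(k,X,proj(a,X)-p,proj(b,X)-q)
for n,c in(("scene",a),("side",b)):
    for k in("jar_a","jar_a_center","rack","cast","window"):
        print(n,k,[(round(d["p"],2),np.round(d["rect"]).tolist()) for d in search_frame(c,k)],[(round(d["p"],2),np.round(d["at"]).tolist()) for d in place_of(c,k)])
```

```text
wl [0.438 0.357 0.007] [0.212 0.475] [ 0.291 -0.381]
wm [0.452 0.249 0.013] [0.71  1.565] [ 1.027 -1.376]
wr [ 0.463  0.16  -0.004] [0.464 1.007] [ 0.711 -0.95 ]
win [ 0.469 -0.418  0.132] [0.408 0.931] [ 0.98  -1.441]
beak [ 0.659 -0.085  0.005] [0.569 1.444] [ 1.104 -1.684]
mon [0.647 0.034 0.002] [0.1   0.255] [ 0.181 -0.272]
scene jar_a [(0.84, [226.0, 263.0, 248.0, 296.0]), (0.82, [224.0, 310.0, 250.0, 342.0]), (0.82, [285.0, 284.0, 308.0, 308.0]), (0.68, [176.0, 328.0, 202.0, 362.0]), (0.62, [254.0, 296.0, 280.0, 324.0])] [(0.83, [234.0, 283.0]), (0.78, [190.0, 354.0]), (0.72, [267.0, 318.0]), (0.67, [237.0, 336.0]), (0.59, [299.0, 304.0]), (0.53, [247.0, 330.0]), (0.33, [235.0, 332.0])]
scene jar_a_center [(0.92, [222.0, 311.0, 247.0, 341.0]), (0.85, [227.0, 264.0, 250.0, 292.0]), (0.69, [172.0, 331.0, 206.0, 364.0])] [(0.93, [237.0, 278.0]), (0.91, [235.0, 326.0]), (0.67, [187.0, 347.0]), (0.56, [268.0, 318.0])]
scene rack [(0.83, [212.0, 291.0, 319.0, 354.0])] [(0.72, [268.0, 317.0]), (0.31, [236.0, 333.0])]
scene cast [] [(0.58, [297.0, 294.0])]
scene window [(0.57, [452.0,
[... 248 characters left out ...]
.0, 215.0, 291.0, 261.0])] [(0.86, [271.0, 246.0]), (0.83, [206.0, 204.0]), (0.76, [292.0, 212.0]), (0.59, [226.0, 219.0]), (0.41, [246.0, 233.0])]
side jar_a_center [(0.94, [216.0, 197.0, 238.0, 224.0]), (0.7, [202.0, 213.0, 296.0, 260.0]), (0.66, [196.0, 182.0, 215.0, 213.0]), (0.55, [282.0, 195.0, 301.0, 222.0])] [(0.94, [294.0, 209.0]), (0.87, [209.0, 192.0]), (0.84, [228.0, 211.0]), (0.26, [269.0, 239.0])]
side rack [(0.92, [202.0, 213.0, 292.0, 262.0])] [(0.94, [245.0, 235.0])]
side cast [(0.57, [306.0, 302.0, 335.0, 327.0])] [(0.95, [318.0, 318.0])]
side window [(0.73, [252.0, 225.0, 283.0, 253.0]), (0.68, [386.0, 316.0, 446.0, 408.0])] [(0.71, [426.0, 329.0]), (0.67, [353.0, 246.0])]
```

View pics/s_crop.png

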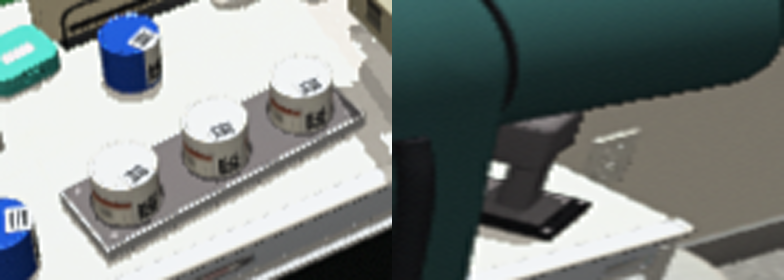

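View pics/d_crop.png

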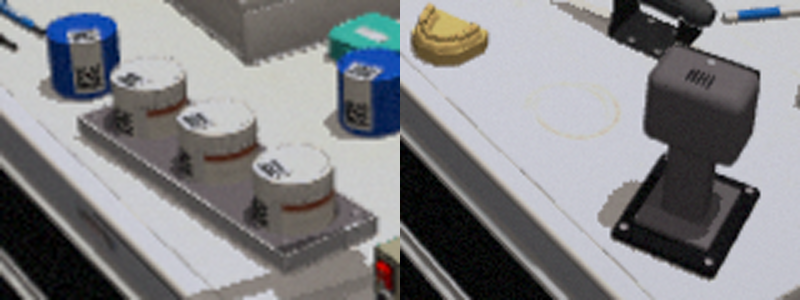

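```bash
python3 -m handwheel '{"dp":[[-0.02,-0.05,-0.01],[-0.02,-0.05,-0.01],[-0.02,-0.05,-0.01],[-0.02,-0.05,0],[-0.02,-0.05,0],[0,0,0],[0,0,0],[0,0,0],[0,0,0],[0,0,0],[0,0,0],[0,0,0],[0,0,0],[0,0,0],[0,0,0]],"delta_rot":[[0,0,0],[0,0,0],[0,0,0],[0,0,0],[0,0,0],[0,0,0.175],[0,0,0.175],[0,0,0.175],[0,0,0.175],[0,0,0.175],[0,0,0.175],[0,0,0.175],[0,0,0.175],[0,0,0.175],[0,0,0]]}' -1
python3 - <<'E'
from h import *
s=state();print(s["t"],s["tool_pos"],Rn.from_rotvec(s["tool_rot"]).as_matrix().round(3).tolist(),s["qpos"].round(2))
c=camera("wrist");save(c,"w1");print(-c["R"].T@c["t"])
import pickle;pickle.dump(c,open("w1.pkl","wb"))
for k in("jar_a","jar_a_code","well_left","well_middle","well_right"):
    print(k,[(round(d["p"],2),np.round(d["at"],1).tolist(),atz(c,d["at"],.007).round(3).tolist()) for d in place_of(c,k)])
E
```

```text
t: 4.47
tool_pos: [0.447, 0.2588, 0.2508]
tool_rot: [-2.158, 2.279, 0.001]
ft_force: [0.5, -0.3, -0.6]
finger_gap: 0.0853
4.475 [0.44697815 0.25880058 0.2508378 ] [[-0.054, -0.999, 0.002], [-0.999, 0.054, 0.002], [-0.002, -0.002, -1.0]] [0.41 0.01 1.39 0.   1.74 2.04]
[0.51376748 0.25425327 0.40483568]
jar_a [(0.98, [293.7, 55.3], [0.61, 0.277, 0.007]), (0.9, [319.5, 198.5], [0.456, 0.258, 0.007]), (0.76, [409.5, 186.5], [0.464, 0.152, 0.007]), (0.63, [240.9, 216.7], [0.439, 0.353, 0.007]), (0.57, [138.2, 225.8], [0.435, 0.479, 0.007])]
jar_a_code [(0.72, [312.2, 76.6], [0.588, 0.258, 0.007]), (0.57, [158.1, 233.1], [0.424, 0.456, 0.007])]
well_left []
well_middle []
well_right [(0.69, [318.4, 202.8], [0.451, 0.259, 0.007])]
```

View pics/w1.png

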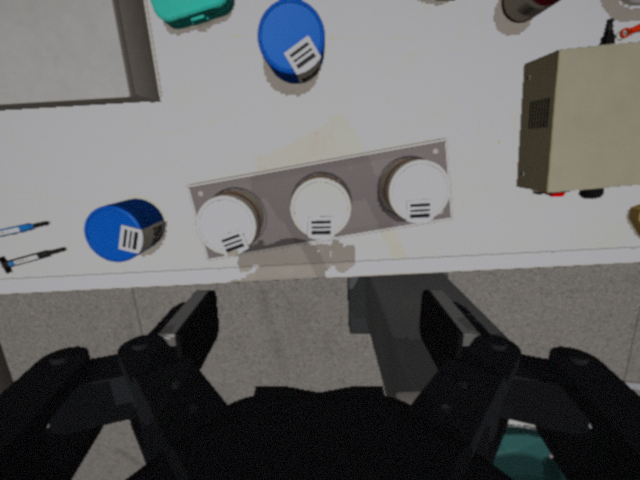

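```bash
cat >> h.py <<'E'
def rect(c,z,x0,x1,y0,y1,s=2000):
    # world plane image: col = (y1-y)*s , row=(x1-x)*s
    H=P(c)@np.array([[0,-1/s,x1],[-1/s,0,y1],[0,0,z],[0,0,1]])
    W=int((y1-y0)*s);Hh=int((x1-x0)*s)
    return cv2.warpPerspective(c["img"],H,(W,Hh),flags=cv2.INTER_LINEAR|cv2.WARP_INVERSE_MAP)
def lids(c,cx,cy,z=.065,s=2000,h=.06,name=None):
    im=rect(c,z,cx-h,cx+h,cy-h,cy+h,s); g=cv2.GaussianBlur(cv2.cvtColor(im,cv2.COLOR_RGB2GRAY),(5,5),1)
    q=cv2.HoughCircles(g,cv2.HOUGH_GRADIENT,1,40,param1=80,param2=12,minRadius=int(.0300*s),maxRadius=int(.033*s))
    if name: 
        o=cv2.cvtColor(im,cv2.COLOR_RGB2BGR)
        if q is not None:
            for u,v,r in q[0][:1]: cv2.circle(o,(int(u),int(v)),int(r),(0,0,255),1)
        cv2.imwrite(f"pics/{name}.png",o)
    if q is None:return None
    u,v,r=q[0][0]
    return np.array([cx+h-v/s,cy+h-u/s]),r/s
E
python3 -m handwheel '{"dp":[[-0.05,0,0],[-0.05,0,0],[0,0,0]],"delta_rot":[[0,0,0],[0,0,0],[0,0,0]]}'
python3 - <<'E'
from h import *
np.set_printoptions(precision=4,suppress=True)
import pickle
a=pickle.load(open("w1.pkl","rb"));b=camera("wrist");save(b,"w2");pickle.dump(b,open("w2.pkl","wb"));print(state()["tool_pos"],-b["R"].T@b["t"])
for n,(px) in(("L",(228,222)),("M",(321,207)),("R",(418,190))):
    g=atz(a,px,.065)
    A=lids(a,g[0],g[1],name="lidA"+n);B=lids(b,g[0],g[1],name="lidB"+n)
    print(n,A,B)
    if A and B: print(tri([a,b],[proj(a,np.r_[A[0],.065]),proj(b,np.r_[B[0],.065])]))
ims=[cv2.imread(f"pics/lid{v}{n}.png") for v in "AB" for n in "LMR"]
cv2.imwrite("pics/lids.png",np.vstack([np.hstack(ims[:3]),np.hstack(ims[3:])]))
E
```

```text
t: 5.15
tool_pos: [0.4533, 0.3603, 0.2509]
tool_rot: [-2.157, 2.28, -0.001]
ft_force: [-0.5, -0.1, 0.0]
finger_gap: 0.0857
[0.4534 0.3589 0.2513] [0.5199 0.3558 0.405 ]
L (array([0.4424, 0.3554]), np.float32(0.031)) (array([0.4419, 0.3554]), np.float32(0.03135))
[0.4422 0.3554 0.0652]
M (array([0.4548, 0.2569]), np.float32(0.03095)) (array([0.4548, 0.2569]), np.float32(0.031049998))
[0.4548 0.2569 0.065 ]
R (array([0.4667, 0.1572]), np.float32(0.031049998)) (array([0.4667, 0.1572]), np.float32(0.031))
[0.4667 0.1572 0.065 ]Traceback (most recent call last):
  File "<stdin>", line 11, in <module>
    return _nx.concatenate(arrs, 1, dtype=dtype, casting=casting)
           ~~~~~~~~~~~~~~~^^^^^^^^^^^^^^^^^^^^^^^^^^^^^^^^^^^^^^^
ValueError: all the input array dimensions except for the concatenation axis must match exactly, but along dimension 0, the array at index 0 has size 240 and the array at index 1 has size 239
```

View pics/w2.png

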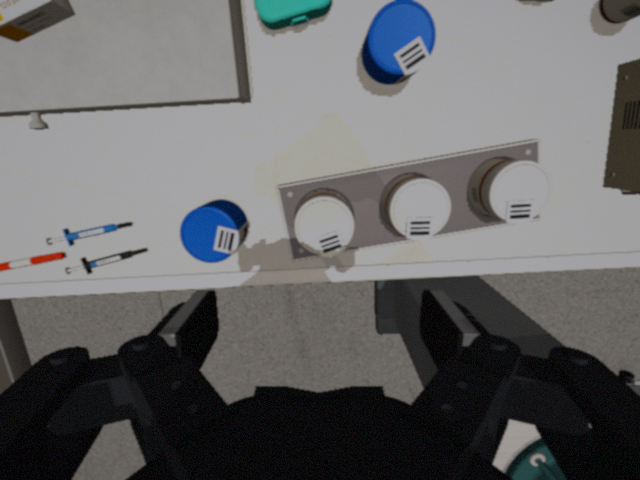

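Run:
```python
from h import *
np.set_printoptions(precision=4,suppress=True)
import pickle
J=dict(L=(.4422,.3554),M=(.4548,.2569),R=(.4667,.1572))
rows=[]
for f in("w1","w2"):
    c=pickle.load(open(f+".pkl","rb"));r=[]
    for n,(x,y) in J.items():
        s=5000;h=.025
        im=rect(c,.065,x-.0305,x+.0295,y-.03,y+.03,s)[:300,:300];g=cv2.cvtColor(im,cv2.COLOR_RGB2GRAY)
        yy,xx=np.mgrid[:300,:300]; X=.0295-yy/s;Y=.03-xx/s; m=(np.hypot(X,Y)<.027)&(g<110)
        u,v=X[m].mean(),Y[m].mean()
        print(f,n,m.sum(),u,v,"r",np.hypot(u,v),"heading deg",np.degrees(np.arctan2(v,u)))
        o=cv2.cvtColor(im,cv2.COLOR_RGB2BGR).copy(); o[m]=(0,0,255); r.append(np.hstack([o])[:, :260])
    rows.append(np.hstack(r))
cv2.imwrite("pics/bars.png",np.vstack(rows))
```

```text
Traceback (most recent call last):
ValueError: operands could not be broadcast together with shapes (300,300) (300,299)
```

```bash
sed -i 's/W=int((y1-y0)\*s);Hh=int((x1-x0)\*s)/W=round((y1-y0)*s);Hh=round((x1-x0)*s)/' h.py
python3 - <<'E'
from h import *
np.set_printoptions(precision=4,suppress=True)
import pickle
J=dict(L=(.4422,.3554),M=(.4548,.2569),R=(.4667,.1572))
rows=[]
for f in("w1","w2"):
    c=pickle.load(open(f+".pkl","rb"));r=[]
    for n,(x,y) in J.items():
        s=4000;h=.032;N=256
        im=rect(c,.065,x-h,x+h,y-h,y+h,s);g=cv2.cvtColor(im,cv2.COLOR_RGB2GRAY)
        yy,xx=np.mgrid[:N,:N]; X=h-yy/s;Y=h-xx/s; m=(np.hypot(X,Y)<.027)&(g<110)
        u,v=X[m].mean(),Y[m].mean()
        print(f,n,m.sum(),u,v,"r",np.hypot(u,v),"heading deg",np.degrees(np.arctan2(v,u)))
        o=cv2.cvtColor(im,cv2.COLOR_RGB2BGR).copy(); o[m]=(0,0,255); cv2.circle(o,(128,128),126,(0,255,0),1);r.append(o)
    rows.append(np.hstack(r))
cv2.imwrite("pics/bars.png",np.vstack(rows))
E
```

```text
w1 L 1815 -0.01958195592286501 -0.004779063360881543 r 0.02015669725853788 heading deg -166.28481906056035
w1 M 1844 -0.020109408893709328 0.000734951193058569 r 0.02012283477322651 heading deg 177.90690677493728
w1 R 1920 -0.02008229166666666 -0.0011723958333333328 r 0.02011648454812835 heading deg -176.65888848182192
w2 L 1907 -0.019507734661772413 -0.005188909281594128 r 0.02018604694254748 heading deg -165.10465635467992
w2 M 1944 -0.0199673353909465 0.0003810442386831282 r 0.01997097086589378 heading deg 178.90673559677558
w2 R 2057 -0.01990119105493437 -0.0014292659212445304 r 0.019952448633654737 heading deg -175.89217823397624
```

View pics/bars.png

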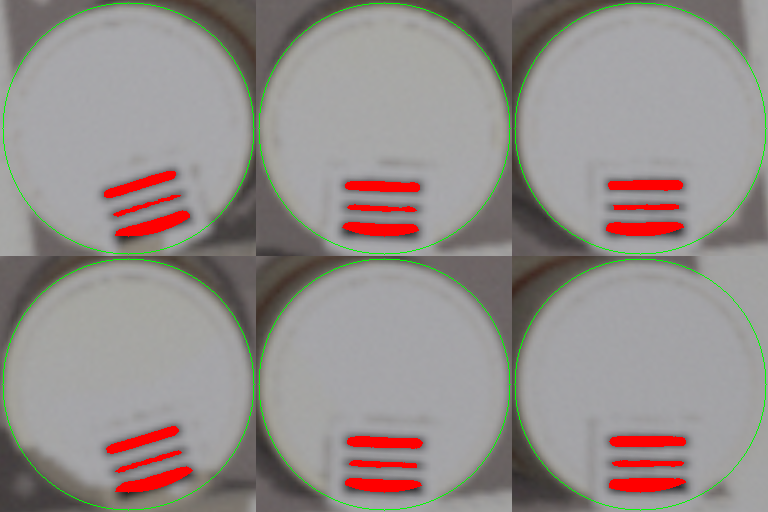

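```bash
cat > go.py <<'E'
from h import *
import sys
np.set_printoptions(precision=4,suppress=True)
s=state();Rm=Rn.from_rotvec(s["tool_rot"]).as_matrix()
t=np.array([float(v) for v in sys.argv[1:4]])
print("pos",s["tool_pos"],"heading",np.degrees(np.arctan2(Rm[1,0],Rm[0,0])).round(2),"tilt",Rm[:,2],"gap",s["finger_gap"])
print("world d",t-s["tool_pos"],"tool d",Rm.T@(t-s["tool_pos"]))
E
python3 -m handwheel '{"dp":[[0,0,0.05],[0,0,0.03],[0,0,0]],"delta_rot":[[0,0,-0.175],[0,0,0],[0,0,0]]}'; python3 go.py .4422 .3554 .10
```

```text
t: 5.58
tool_pos: [0.4548, 0.3564, 0.1714]
tool_rot: [-2.35, 2.077, -0.007]
ft_force: [-0.7, -1.3, 0.3]
finger_gap: 0.0854
pos [0.4548 0.3564 0.1714] heading -82.96 tilt [ 0.0066  0.0011 -1.    ] gap 0.08537285892751947
world d [-0.0126 -0.001  -0.0714] tool d [-0.0005  0.0131  0.0713]
```

```bash
python3 -m handwheel '{"dp":[[0,0.013,0.03],[0,0,0.03],[0,0,0.01],[0,0,0]],"delta_rot":[[0,0,0],[0,0,0],[0,0,0],[0,0,0]]}'; python3 go.py .4422 .3554 .042
python3 - <<'E'
from h import *
c=camera("wrist");save(c,"w3")
E
```

```text
t: 6.08
tool_pos: [0.4464, 0.3541, 0.1081]
tool_rot: [-2.338, 2.074, -0.013]
ft_force: [0.1, 0.5, 1.2]
finger_gap: 0.0855
pos [0.4464 0.3541 0.1081] heading -83.14 tilt [ 0.0173  0.0067 -0.9998] gap 0.08554678586327553
world d [-0.0042  0.0013 -0.0661] tool d [-0.0015  0.0052  0.0661]
```

View pics/w3.png

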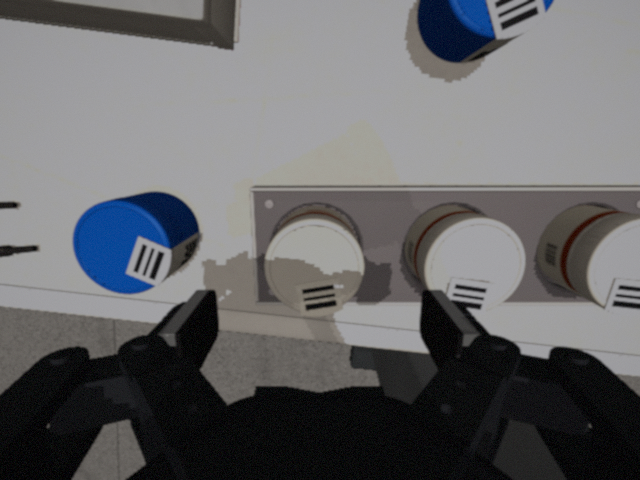

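```bash
cat >> go.py <<'E'
print("level rot",(Rm.T@np.cross(Rm[:,2],[0,0,-1])), "qpos",s["qpos"].round(2))
E
python3 -m handwheel '{"dp":[[-0.002,0.005,0.015],[0,0,0],[0,0,0]],"delta_rot":[[-0.018,0.005,0],[0,0,0],[0,0,0]]}'; python3 go.py .4422 .3554 .042
```

```text
t: 6.5
tool_pos: [0.4432, 0.357, 0.0959]
tool_rot: [-2.346, 2.082, -0.002]
ft_force: [0.0, 0.3, 0.4]
finger_gap: 0.0855
pos [0.4432 0.357  0.0959] heading -83.15 tilt [ 0.0044  0.0027 -1.    ] gap 0.08547231439490745
world d [-0.001  -0.0016 -0.0539] tool d [0.0015 0.0015 0.0539]
level rot [-0.0047  0.0021  0.    ] qpos [ 0.58  0.18  1.51 -0.    1.44  2.03]
```

```bash
python3 -m handwheel '{"dp":[[0.001,0.001,0.02],[0,0,0.02],[0,0,0.01],[0,0,0]],"delta_rot":[[-0.005,0.002,0],[0,0,0],[0,0,0],[0,0,0]]}'; python3 go.py .4422 .3554 .042
```

```text
t: 7.0
tool_pos: [0.4417, 0.3554, 0.0419]
tool_rot: [2.349, -2.083, -0.001]
ft_force: [-0.3, 1.0, -0.1]
finger_gap: 0.0854
pos [0.4417 0.3554 0.0419] heading -83.14 tilt [-0.0022 -0.0013 -1.    ] gap 0.08536014851789357
world d [ 0.0005 -0.      0.0001] tool d [ 0.0001 -0.0005 -0.0001]
level rot [ 0.0024 -0.001  -0.    ] qpos [0.58 0.23 1.57 0.   1.34 2.03]
```

```bash
for i in 1 2 3; do python3 -m handwheel '{"dp":[[0,0,0]],"delta_rot":[[0,0,0]]}' | grep ft; done; python3 -m handwheel '{"dp":[[0,0,0],[0,0,0],[0,0,0],[0,0,0],[0,0,0],[0,0,0]],"delta_rot":[[0,0,0],[0,0,0],[0,0,0],[0,0,0],[0,0,0],[0,0,0]]}' 1 40; python3 go.py .4422 .3554 .042
```

```text
ft_force: [0.1, -0.5, 0.2]
ft_force: [0.7, 0.4, 0.0]
ft_force: [0.6, -0.3, -0.3]
t: 8.12
tool_pos: [0.4435, 0.3566, 0.0448]
tool_rot: [-2.348, 2.082, -0.001]
ft_force: [0.2, 0.2, 0.8]
finger_gap: 0.0599
pos [0.4435 0.3566 0.0448] heading -83.14 tilt [ 0.0027  0.0018 -1.    ] gap 0.0598710328709387
world d [-0.0013 -0.0012 -0.0028] tool d [0.001  0.0015 0.0028]
level rot [-0.0029  0.0015  0.    ] qpos [0.58 0.22 1.57 0.   1.34 2.03]
```

```bash
python3 -m handwheel '{"dp":[[0,0,-0.015],[0,0,-0.015],[0,0,-0.015],[0,0,0]],"delta_rot":[[0,0,0],[0,0,0],[0,0,0],[0,0,0]]}'; for i in 1 2 3 4; do python3 -m handwheel '{"dp":[[0,0,0]],"delta_rot":[[0,0,0]]}' | grep -E "ft|tool_pos"; done; python3 go.py .4422 .3554 .042
python3 - <<'E'
from h import *
c=camera("side");save(c,"s2")
d=camera("wrist");save(d,"w4")
im=cv2.cvtColor(c["img"],cv2.COLOR_RGB2BGR);cv2.imwrite("pics/s2c.png",cv2.resize(im[140:280,160:320],None,fx=4,fy=4,interpolation=2))
E
```

```text
t: 8.62
tool_pos: [0.4433, 0.3565, 0.0932]
tool_rot: [-2.348, 2.082, -0.001]
ft_force: [0.4, 0.1, -0.6]
finger_gap: 0.0601
tool_pos: [0.4432, 0.3564, 0.0933]
ft_force: [-0.4, -0.4, -1.6]
tool_pos: [0.443, 0.3563, 0.0929]
ft_force: [0.1, -0.3, -1.9]
tool_pos: [0.4427, 0.3561, 0.0923]
ft_force: [0.3, 0.3, -1.5]
tool_pos: [0.4424, 0.3559, 0.0917]
ft_force: [-0.5, 0.1, -1.4]
pos [0.4424 0.3559 0.0917] heading -83.14 tilt [ 0.0002  0.0003 -1.    ] gap 0.05949493810552246
world d [-0.0002 -0.0005 -0.0497] tool d [0.0005 0.0003 0.0497]
level rot [-0.0002  0.0003 -0.    ] qpos [0.58 0.19 1.52 0.   1.44 2.03]
```

View pics/s2c.png

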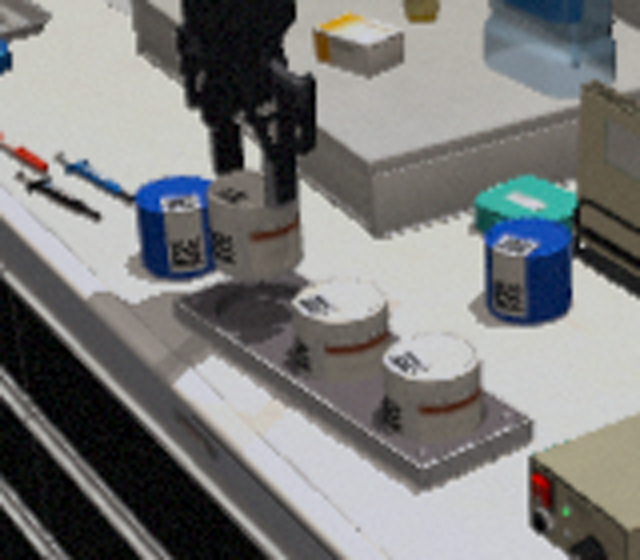

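View pics/w4.png

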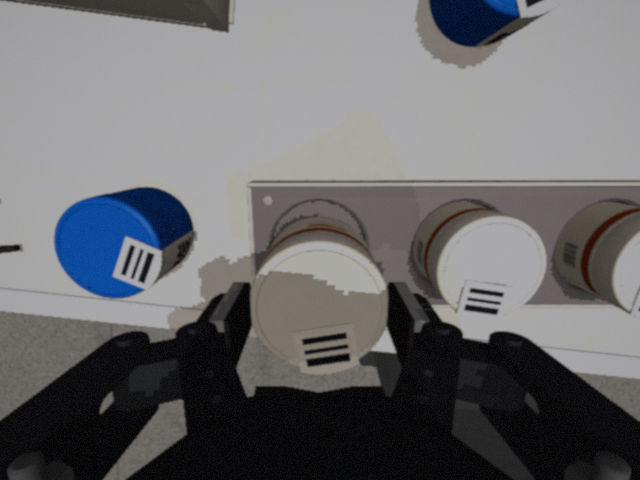

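```bash
python3 -m handwheel '{"dp":[[-0.0005,-0.001,0.015],[0,0,0.015],[0,0,0.01],[0,0,0]],"delta_rot":[[0,0,0],[0,0,0],[0,0,0],[0,0,0]]}'; python3 go.py .4435 .3566 .0448
```

```text
t: 9.72
tool_pos: [0.4424, 0.3559, 0.0472]
tool_rot: [2.348, -2.083, -0.001]
ft_force: [0.3, 0.2, -1.3]
finger_gap: 0.0599
pos [0.4424 0.3559 0.0472] heading -83.14 tilt [-0.0025 -0.0014 -1.    ] gap 0.0599278364828957
world d [ 0.0011  0.0007 -0.0024] tool d [-0.0006 -0.0011  0.0024]
level rot [ 0.0027 -0.0011  0.    ] qpos [0.58 0.22 1.56 0.   1.36 2.03]
```

```bash
python3 -m handwheel '{"dp":[[0,-0.001,0.002],[0,0,0.001]],"delta_rot":[[0.003,-0.001,0],[0,0,0]]}';python3 -m handwheel '{"dp":[[0,0,0.0005]],"delta_rot":[[0,0,0]]}'
```

```text
t: 9.98
tool_pos: [0.4439, 0.3562, 0.0448]
tool_rot: [-2.349, 2.084, -0.001]
ft_force: [-0.6, -2.6, 2.3]
finger_gap: 0.06
t: 10.1
tool_pos: [0.4442, 0.3564, 0.0448]
tool_rot: [-2.349, 2.083, -0.002]
ft_force: [-0.4, 0.6, -0.9]
finger_gap: 0.0602
```

```bash
python3 -m handwheel '{"dp":[[0,0,0],[0,0,0],[0,0,0],[0,0,0],[0,0,0]],"delta_rot":[[0,0,0],[0,0,0],[0,0,0],[0,0,0],[0,0,0]]}' -1; python3 -m handwheel '{"dp":[[0,0,-0.03],[0,0,-0.03],[0,0,0]],"delta_rot":[[0,0,0],[0,0,0],[0,0,0]]}' ; python3 go.py .4548 .2569 .105
python3 - <<'E'
from h import *
c=camera("wrist");save(c,"w5")
for n,(x,y) in dict(L=(.4422,.3554),M=(.4548,.2569),R=(.4667,.1572)).items(): print(n,lids(c,x,y,name="q"+n))
E
```

```text
t: 10.72
tool_pos: [0.4453, 0.3573, 0.0465]
tool_rot: [-2.346, 2.081, -0.003]
ft_force: [0.2, 1.0, -0.0]
finger_gap: 0.0858
t: 11.1
tool_pos: [0.4446, 0.3567, 0.1069]
tool_rot: [-2.347, 2.082, -0.002]
ft_force: [-0.2, 0.4, -0.0]
finger_gap: 0.0856
pos [0.4446 0.3567 0.1069] heading -83.14 tilt [ 0.0037  0.0021 -1.    ] gap 0.08559125499847384
world d [ 0.0102 -0.0998 -0.0019] tool d [0.1003 0.0018 0.0017]
level rot [-0.0039  0.0016 -0.    ] qpos [ 0.58  0.18  1.5  -0.    1.46  2.03]
L (array([0.44395, 0.35565], dtype=float32), np.float32(0.0305))
M (array([0.45405, 0.25815], dtype=float32), np.float32(0.03095))
R (array([0.46645004, 0.15844999], dtype=float32), np.float32(0.03085))
```

View pics/w5.png

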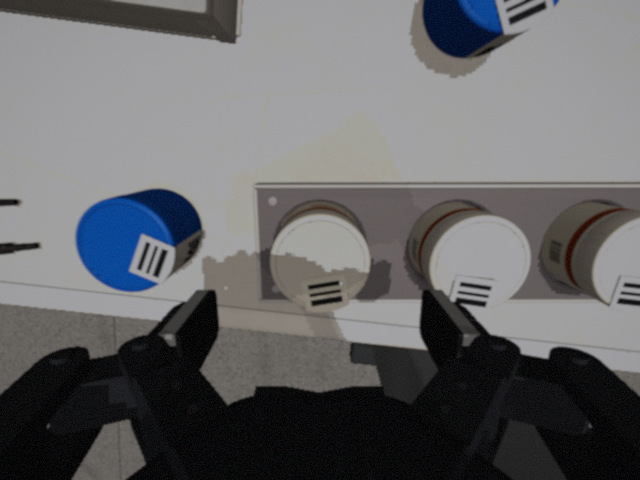

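Left jar (320,255) is seated upright again, and it weighed about 1.6 N. On to the middle jar.

```bash
python3 -m handwheel '{"dp":[[0.05,0.001,0],[0.05,0.001,0],[0,0,0],[0,0,0]],"delta_rot":[[-0.004,0.002,0],[0,0,0],[0,0,0],[0,0,0]]}'; python3 go.py .4548 .2569 .043
```

```text
t: 11.65
tool_pos: [0.4504, 0.2535, 0.0977]
tool_rot: [2.342, -2.074, -0.008]
ft_force: [0.2, 0.7, 0.7]
finger_gap: 0.0857
pos [0.4504 0.2535 0.0977] heading -83.05 tilt [-0.0126 -0.0063 -0.9999] gap 0.08570066418203785
world d [ 0.0044  0.0034 -0.0547] tool d [-0.0031 -0.0055  0.0546]
level rot [ 0.0133 -0.0047  0.    ] qpos [ 0.4   0.08  1.62 -0.    1.45  1.85]
```

```bash
python3 -m handwheel '{"dp":[[-0.003,-0.005,0.005],[0,0,0],[0,0,0]],"delta_rot":[[0.013,-0.005,0],[0,0,0],[0,0,0]]}'; python3 go.py .4548 .2569 .043
```

```text
t: 12.02
tool_pos: [0.4542, 0.2594, 0.0907]
tool_rot: [2.355, -2.078, -0.003]
ft_force: [0.1, 0.9, -0.0]
finger_gap: 0.0854
pos [0.4542 0.2594 0.0907] heading -82.86 tilt [-0.0019  0.0005 -1.    ] gap 0.08539810545771061
world d [ 0.0006 -0.0025 -0.0477] tool d [ 0.0026 -0.0004  0.0477]
level rot [0.0018 0.0007 0.    ] qpos [0.41 0.09 1.63 0.   1.43 1.86]
```

```bash
python3 -m handwheel '{"dp":[[0.002,0,0.02],[0,0,0.018],[0,0,0.008],[0,0,0]],"delta_rot":[[0.002,0.001,0],[0,0,0],[0,0,0],[0,0,0]]}'; python3 go.py .4548 .2569 .043
```

```text
t: 12.52
tool_pos: [0.4552, 0.2594, 0.0447]
tool_rot: [-2.356, 2.074, -0.002]
ft_force: [-0.4, 0.1, -0.5]
finger_gap: 0.0855
pos [0.4552 0.2594 0.0447] heading -82.71 tilt [ 0.0029  0.001  -1.    ] gap 0.08545420039276097
world d [-0.0004 -0.0025 -0.0017] tool d [0.0024 0.0007 0.0017]
level rot [-0.003   0.0007 -0.    ] qpos [ 0.41  0.13  1.68 -0.    1.33  1.85]
```

```bash
python3 -m handwheel '{"dp":[[0.002,0,0.002],[0,0,0]],"delta_rot":[[0,0,0],[0,0,0]]}'; python3 -m handwheel '{"dp":[[0,0,0],[0,0,0],[0,0,0],[0,0,0],[0,0,0],[0,0,0]],"delta_rot":[[0,0,0],[0,0,0],[0,0,0],[0,0,0],[0,0,0],[0,0,0]]}' 1 40; python3 go.py .4548 .2569 .042
```

```text
t: 12.78
tool_pos: [0.4563, 0.2578, 0.044]
tool_rot: [-2.355, 2.072, -0.004]
ft_force: [0.1, -0.1, 0.6]
finger_gap: 0.0851
t: 13.52
tool_pos: [0.4573, 0.2581, 0.0456]
tool_rot: [-2.353, 2.071, -0.006]
ft_force: [0.2, -0.2, 0.7]
finger_gap: 0.0597
pos [0.4573 0.2581 0.0456] heading -82.7 tilt [ 0.0078  0.0031 -1.    ] gap 0.059727200225778855
world d [-0.0025 -0.0012 -0.0036] tool d [0.0009 0.0026 0.0036]
level rot [-0.0081  0.0021 -0.    ] qpos [ 0.41  0.13  1.68 -0.    1.32  1.85]
```

```bash
python3 -m handwheel '{"dp":[[0,0,-0.015],[0,0,-0.015],[0,0,-0.012],[0,0,0]],"delta_rot":[[0,0,0],[0,0,0],[0,0,0],[0,0,0]]}'; for i in 1 2 3 4; do python3 -m handwheel '{"dp":[[0,0,0]],"delta_rot":[[0,0,0]]}' | grep -E "ft|tool_pos"; done; python3 go.py .4548 .2569 .042
python3 - <<'E'
from h import *
c=camera("side");d=camera("wrist");save(d,"w6")
im=cv2.cvtColor(c["img"],cv2.COLOR_RGB2BGR);cv2.imwrite("pics/s3c.png",cv2.resize(im[140:280,160:320],None,fx=4,fy=4,interpolation=2))
E
```

```text
t: 14.02
tool_pos: [0.4565, 0.2578, 0.09]
tool_rot: [-2.354, 2.071, -0.005]
ft_force: [0.3, 0.6, -2.3]
finger_gap: 0.0595
tool_pos: [0.4564, 0.2577, 0.09]
ft_force: [0.7, 0.1, -2.5]
tool_pos: [0.4561, 0.2576, 0.0896]
ft_force: [-0.7, 0.0, -3.0]
tool_pos: [0.4558, 0.2575, 0.089]
ft_force: [-0.4, 0.5, -2.7]
tool_pos: [0.4555, 0.2574, 0.0886]
ft_force: [0.8, -0.4, -1.7]
pos [0.4555 0.2574 0.0886] heading -82.7 tilt [ 0.0041  0.0015 -1.    ] gap 0.05939771935576073
world d [-0.0007 -0.0005 -0.0466] tool d [0.0004 0.001  0.0466]
level rot [-0.0043  0.001  -0.    ] qpos [ 0.41  0.09  1.63 -0.    1.42  1.85]
```

View pics/s3c.png

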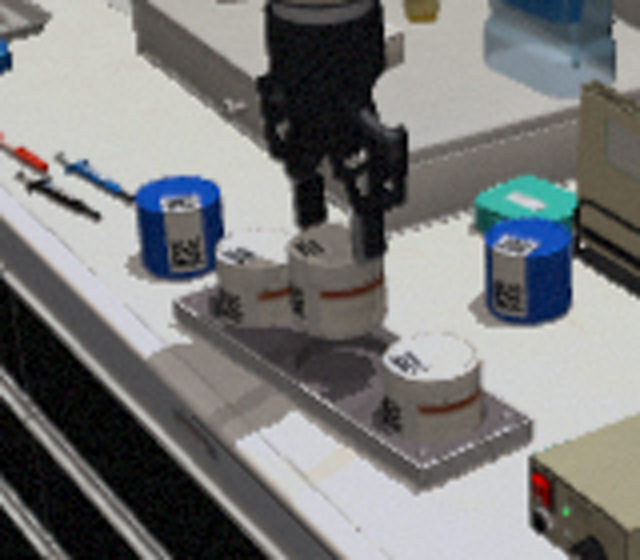

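```bash
python3 -m handwheel '{"dp":[[0,-0.001,0.015],[0,0,0.015],[0,0,0.01],[0,0,0]],"delta_rot":[[0.002,0,0],[0,0,0],[0,0,0],[0,0,0]]}'; python3 go.py .4573 .2581 .0456
```

```text
t: 15.12
tool_pos: [0.4569, 0.2569, 0.0454]
tool_rot: [-2.355, 2.073, -0.007]
ft_force: [0.3, -1.6, 1.6]
finger_gap: 0.0596
pos [0.4569 0.2569 0.0454] heading -82.7 tilt [ 0.0061  0.0002 -1.    ] gap 0.05958763488800799
world d [0.0004 0.0012 0.0002] tool d [-0.0011 -0.0006 -0.0002]
level rot [-0.0061 -0.0006  0.    ] qpos [ 0.41  0.13  1.68 -0.    1.33  1.85]
```

Seated. Release, rise and go to the right jar.

```bash
python3 -m handwheel '{"dp":[[0,0,0],[0,0,0],[0,0,0],[0,0,0],[0,0,0],[0,0,-0.03],[0,0,-0.03],[0,0,0]],"delta_rot":[[0,0,0],[0,0,0],[0,0,0],[0,0,0],[0,0,0],[0,0,0],[0,0,0],[0,0,0]]}' -1; python3 -m handwheel '{"dp":[[0.05,0,0],[0.047,0.001,0],[0,0,0],[0,0,0]],"delta_rot":[[-0.003,0,0],[0,0,0],[0,0,0],[0,0,0]]}'; python3 go.py .4667 .1572 .095
python3 - <<'E'
from h import *
c=camera("wrist");save(c,"w7")
E
```

```text
t: 16.12
tool_pos: [0.4571, 0.2578, 0.108]
tool_rot: [-2.353, 2.071, -0.006]
ft_force: [0.0, 0.4, -1.7]
finger_gap: 0.0856
t: 16.62
tool_pos: [0.4668, 0.1597, 0.1037]
tool_rot: [-2.359, 2.072, 0.002]
ft_force: [-1.1, 0.0, -0.4]
finger_gap: 0.0856
pos [0.4668 0.1597 0.1037] heading -82.59 tilt [ 0.0001  0.002  -1.    ] gap 0.08563915665382743
world d [-0.0001 -0.0025 -0.0087] tool d [0.0025 0.0004 0.0087]
level rot [-0.0003  0.002   0.    ] qpos [0.21 0.01 1.68 0.   1.45 1.65]
```

View pics/w7.png

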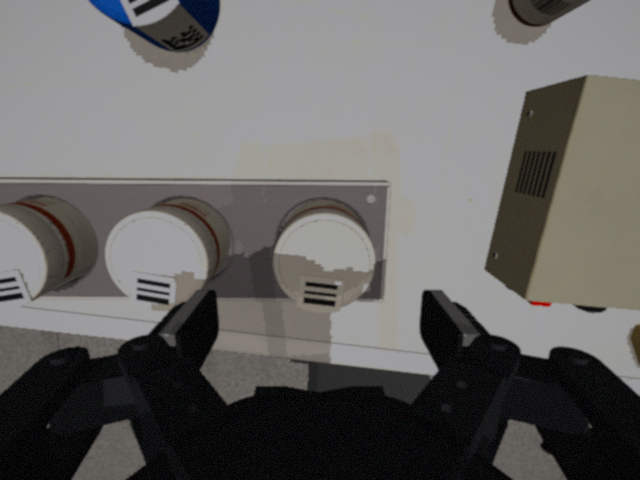

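```bash
python3 - <<'E'
from h import *
c=camera("wrist"); print(atz(c,(487,268),0),atz(c,(540,200),.07))
E
python3 -m handwheel '{"dp":[[0.002,0,0.02],[0,0,0.02],[0,0,0.015],[0,0,0.005],[0,0,0]],"delta_rot":[[0,0.002,0],[0,0,0],[0,0,0],[0,0,0],[0,0,0]]}'; python3 go.py .4667 .1572 .043
```

```text
[0.45725446 0.02076098 0.        ] [0.52102968 0.04175899 0.07      ]
t: 17.35
tool_pos: [0.4671, 0.1625, 0.0421]
tool_rot: [-2.367, 2.063, -0.001]
ft_force: [-0.7, 0.2, 0.0]
finger_gap: 0.0853
pos [0.4671 0.1625 0.0421] heading -82.13 tilt [ 0.0015  0.0009 -1.    ] gap 0.0853182160153785
world d [-0.0004 -0.0053  0.0009] tool d [ 0.0052  0.0011 -0.001 ]
level rot [-0.0016  0.0007 -0.    ] qpos [0.22 0.07 1.75 0.   1.32 1.65]
```

```bash
python3 -m handwheel '{"dp":[[0.004,0.001,0],[0,0,0]],"delta_rot":[[0,0,0],[0,0,0]]}'; python3 go.py .4667 .1572 .043
```

```text
t: 17.6
tool_pos: [0.4676, 0.1584, 0.0433]
tool_rot: [-2.366, 2.061, -0.003]
ft_force: [-0.1, -0.3, -0.2]
finger_gap: 0.0854
pos [0.4676 0.1584 0.0433] heading -82.11 tilt [ 0.0039  0.0013 -1.    ] gap 0.08537340682353052
world d [-0.0009 -0.0012 -0.0003] tool d [0.0011 0.001  0.0003]
level rot [-0.004   0.0007 -0.    ] qpos [0.21 0.07 1.75 0.   1.32 1.64]
```

```bash
python3 -m handwheel '{"dp":[[0.001,0,0],[0,0,0],[0,0,0],[0,0,0],[0,0,0],[0,0,0]],"delta_rot":[[0,0,0],[0,0,0],[0,0,0],[0,0,0],[0,0,0],[0,0,0]]}' 1 40; python3 go.py .4667 .1572 .042
python3 -m handwheel '{"dp":[[0,0,-0.015],[0,0,-0.015],[0,0,-0.012],[0,0,0]],"delta_rot":[[0,0,0],[0,0,0],[0,0,0],[0,0,0]]}'; for i in 1 2 3 4; do python3 -m handwheel '{"dp":[[0,0,0]],"delta_rot":[[0,0,0]]}' | grep -E "ft|tool_pos"; done; python3 go.py .4667 .1572 .042
python3 - <<'E'
from h import *
c=camera("side");d=camera("wrist");save(d,"w8")
im=cv2.cvtColor(c["img"],cv2.COLOR_RGB2BGR);cv2.imwrite("pics/s4c.png",cv2.resize(im[140:280,160:320],None,fx=4,fy=4,interpolation=2))
E
```

```text
t: 18.35
tool_pos: [0.4685, 0.1571, 0.0449]
tool_rot: [-2.365, 2.061, -0.006]
ft_force: [-0.3, -0.3, 0.9]
finger_gap: 0.0596
pos [0.4685 0.1571 0.0449] heading -82.14 tilt [ 0.0061  0.0016 -1.    ] gap 0.05964363721818612
world d [-0.0018  0.0001 -0.0029] tool d [-0.0003  0.0018  0.0029]
level rot [-0.0063  0.0007  0.    ] qpos [0.21 0.06 1.75 0.   1.32 1.64]
t: 18.85
tool_pos: [0.4666, 0.1569, 0.0874]
tool_rot: [-2.367, 2.063, -0.001]
ft_force: [0.3, 0.0, -5.6]
finger_gap: 0.0596
tool_pos: [0.4663, 0.1568, 0.0872]
ft_force: [0.5, 0.2, -4.2]
tool_pos: [0.466, 0.1567, 0.0868]
ft_force: [0.9, -0.1, -5.5]
tool_pos: [0.4657, 0.1567, 0.0863]
ft_force: [-0.6, 0.6, -5.4]
tool_pos: [0.4654, 0.1566, 0.0858]
ft_force: [-0.3, -1.0, -5.4]
pos [0.4654 0.1566 0.0858] heading -82.14 tilt [-0.0014  0.0002 -1.    ] gap 0.05991978514370125
world d [ 0.0013  0.0006 -0.0438] tool d [-0.0004 -0.0014  0.0438]
level rot [0.0014 0.0004 0.    ] qpos [0.21 0.02 1.71 0.   1.41 1.64]
```

View pics/s4c.png

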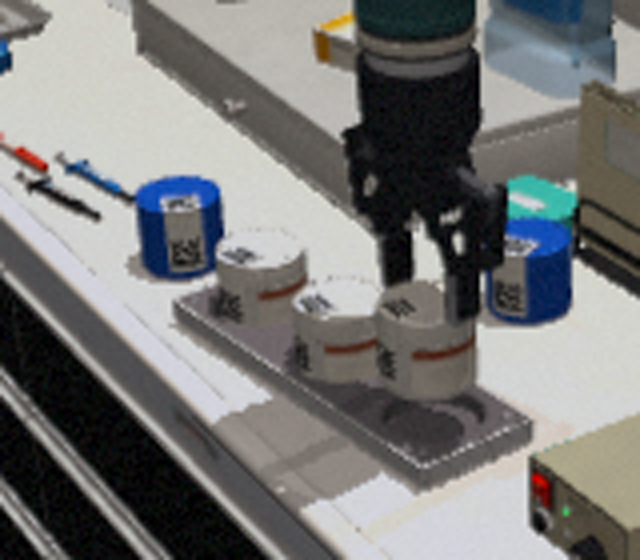

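```bash
python3 -m handwheel '{"dp":[[0,-0.001,0.015],[0,0,0.015],[0,0,0.008],[0,0,0]],"delta_rot":[[0,0,0],[0,0,0],[0,0,0],[0,0,0]]}'; python3 go.py .4685 .1571 .0449
```

```text
t: 19.95
tool_pos: [0.4664, 0.1568, 0.0449]
tool_rot: [2.368, -2.064, -0.002]
ft_force: [0.1, -0.5, -0.4]
finger_gap: 0.0596
pos [0.4664 0.1568 0.0449] heading -82.15 tilt [-0.0017  0.0002 -1.    ] gap 0.05962548941301569
world d [ 0.0021  0.0003 -0.    ] tool d [-0.     -0.0021  0.    ]
level rot [ 0.0016  0.0005 -0.    ] qpos [0.21 0.06 1.75 0.   1.33 1.64]
```

```bash
python3 -m handwheel '{"dp":[[0,0,0],[0,0,0],[0,0,0],[0,0,0],[0,0,0],[0,0,-0.04],[0,0,-0.05],[0,0,-0.05],[0.03,0,-0.05],[0.055,0.01,-0.03],[0.055,0.015,0],[0.055,0.015,0],[0.055,0.015,0],[0.055,0.015,0],[0.055,0.015,0],[0.055,0.015,0],[0.03,0,0],[0,0,0],[0,0,0]],"delta_rot":[[0,0,0],[0,0,0],[0,0,0],[0,0,0],[0,0,0],[0,0,0],[0,0,0],[0,0,0],[0,0,0],[0,0,0],[0,0,0],[0,0,0],[0,0,0],[0,0,0],[0,0,0],[0,0,0],[0,0,0],[0,0,0],[0,0,0]]}' -1
python3 - <<'E'
from h import *
import pickle
c=camera("wrist");save(c,"w9");pickle.dump(c,open("w9.pkl","wb"))
a=camera("scene");save(a,"s9");pickle.dump(a,open("s9.pkl","wb"))
print(state()["tool_pos"],-c["R"].T@c["t"])
for c in (c,a):
  print([(round(d["p"],2),np.round(d["at"],1).tolist(),atz(c,d["at"],.112).round(3).tolist()) for d in place_of(c,"window")])
E
```

```text
t: 22.32
tool_pos: [0.4294, -0.3105, 0.2758]
tool_rot: [-2.367, 2.056, -0.013]
ft_force: [-0.3, 0.5, 0.4]
finger_gap: 0.0852
[ 0.42952062 -0.31000375  0.27589524] [ 0.49424425 -0.30169001  0.43036581]
[(0.74, [432.3, 188.3], [0.476, -0.413, 0.112])]
[(0.91, [452.0, 209.5], [0.492, -0.427, 0.112]), (0.45, [268.3, 314.6], [0.365, 0.29, 0.112])]
```

View pics/w9.png

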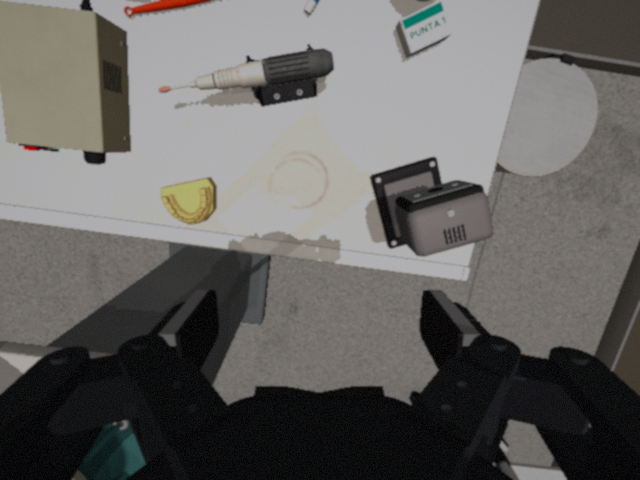

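View pics/s9.png

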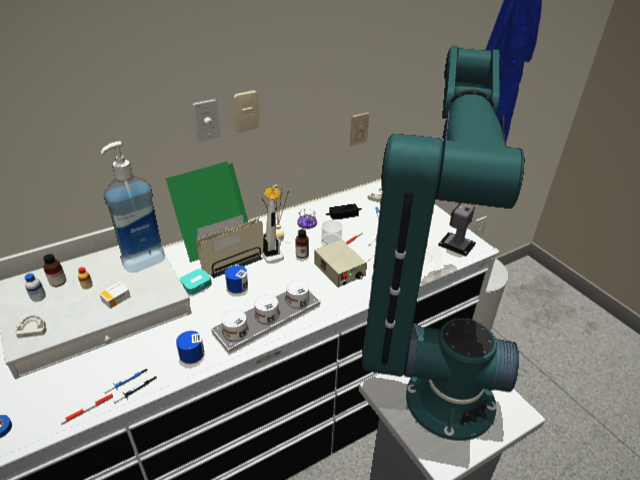

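Run:
```python
from h import *
import pickle
c=pickle.load(open("w9.pkl","rb"));im=cv2.cvtColor(c["img"],cv2.COLOR_RGB2BGR)
cv2.imwrite("pics/r1.png",cv2.resize(im[145:265,360:505],None,fx=5,fy=5,interpolation=2))
a=pickle.load(open("s9.pkl","rb"));im=cv2.cvtColor(a["img"],cv2.COLOR_RGB2BGR)
cv2.imwrite("pics/r2.png",cv2.resize(im[190:265,425:495],None,fx=8,fy=8,interpolation=2))
```

```text
(no output)
```

View pics/r1.png

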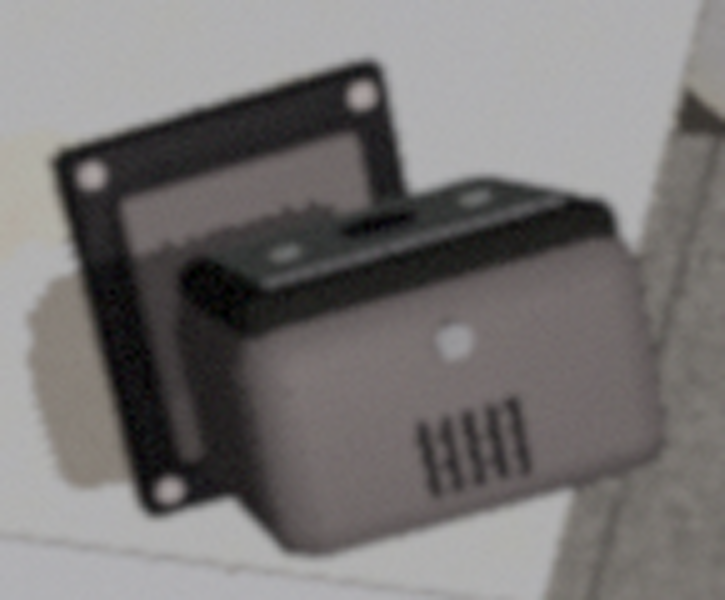

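View pics/r2.png

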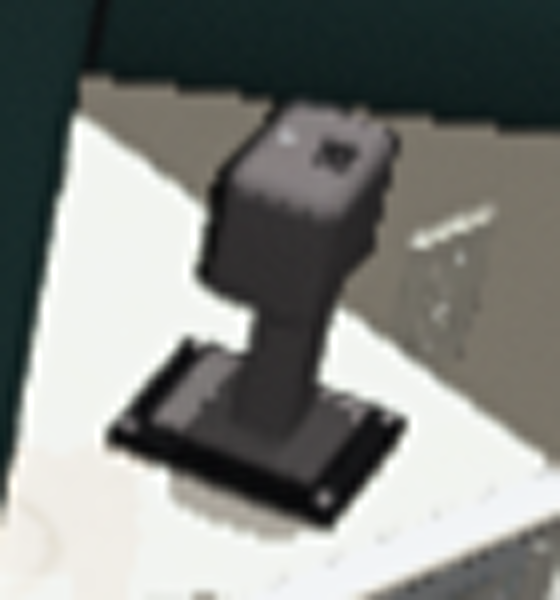

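Run:
```python
from h import *
import pickle
np.set_printoptions(precision=4,suppress=True)
c=pickle.load(open("w9.pkl","rb"))
f=lambda u,v:(360+u/5,145+v/5)
foot=[atz(c,f(*p),.01)[:2] for p in [(58,158),(375,62),(150,515)]]
head=[atz(c,f(*p),.143)[:2] for p in [(243,335),(610,232),(660,455),(300,552)]]
bez=[atz(c,f(*p),.143)[:2] for p in [(260,290),(570,200)]]
print("foot",foot,"lens",np.linalg.norm(foot[1]-foot[0]),np.linalg.norm(foot[2]-foot[0]))
print("head",head,np.linalg.norm(head[1]-head[0]),np.linalg.norm(head[2]-head[1]))
for n,p,q in(("foot",foot[0],foot[1]),("head",head[0],head[1]),("bez",*bez)):
    d=q-p; print(n,"normal heading",np.degrees(np.arctan2(d[0],-d[1])))
print("bars mid",atz(c,f(470,445),.143),"dot",atz(c,f(455,340),.143),"nadir",proj(c,-c["R"].T@c["t"]-np.array([0,0,.4])))
# foot corners in scene view
a=pickle.load(open("s9.pkl","rb"))
for p in [(190,342),(108,435),(330,522),(402,420)]: print("scene foot",atz(a,(425+p[0]/8,190+p[1]/8),.005)[:2])
```

```text
foot [array([ 0.4731, -0.3712]), array([ 0.5064, -0.4433]), array([ 0.3864, -0.4112])] lens 0.07942127932049114 0.0954524719626452
head [array([ 0.4546, -0.3862]), array([ 0.4807, -0.4444]), array([ 0.4438, -0.4633]), array([ 0.4175, -0.4044])] 0.06378349040754841 0.041411283625702636
foot normal heading 24.818181061453018
head normal heading 24.14334338551091
bez normal heading 24.585856487850968
bars mid [ 0.4409 -0.4297  0.143 ] dot [ 0.4588 -0.4227  0.143 ] nadir [318.0268 150.8776]
scene foot [ 0.5019 -0.4468]
scene foot [ 0.4702 -0.3743]
scene foot [ 0.3834 -0.4143]
scene foot [ 0.4182 -0.4869]
```

```bash
python3 -m handwheel '{"dp":[[0.02,-0.04,0],[0.02,-0.04,0],[0.02,-0.04,0],[0,0,0],[0,0,0]],"delta_rot":[[0,0,0],[0,0,0],[0,0,0],[0,0,0],[0,0,0]]}'
python3 - <<'E'
from h import *
import pickle
np.set_printoptions(precision=4,suppress=True)
c=camera("wrist");save(c,"w10");pickle.dump(c,open("w10.pkl","wb"))
im=cv2.cvtColor(c["img"],cv2.COLOR_RGB2BGR)
print(state()["tool_pos"],-c["R"].T@c["t"])
w=pickle.load(open("w9.pkl","rb"))
d=place_of(c,"window")
print([(round(e["p"],2),np.round(e["at"],1).tolist(),atz(c,e["at"],.112).round(3).tolist()) for e in d])
for e in d: print("tri",tri([w,c],[(436,189.4),e["at"]]))
p=proj(c,[.472,-.416,.112]);print("pred",p)
x,y=map(int,p);x0=max(0,x-80);y0=max(0,y-60)
print(x0,y0);cv2.imwrite("pics/r3.png",cv2.resize(im[y0:y0+120,x0:x0+160],None,fx=5,fy=5,interpolation=2))
b=camera("side");print("bottle",atz(b,(490,330),0),"punta",atz(b,(472,338),0))
E
```

```text
t: 23.15
tool_pos: [0.5606, -0.3479, 0.2781]
tool_rot: [-2.375, 2.048, -0.014]
ft_force: [-0.6, 0.5, -0.1]
finger_gap: 0.0853
[ 0.5604 -0.3478  0.2778] [ 0.6255 -0.3385  0.4327]
[(0.97, [367.7, 309.5], [0.475, -0.413, 0.112])]
tri [ 0.4756 -0.4141  0.1144]
pred [369.7599 312.5359]
289 252
bottle [ 0.6948 -0.3981 -0.    ] punta [ 0.6428 -0.3936  0.    ]
```

View pics/r3.png

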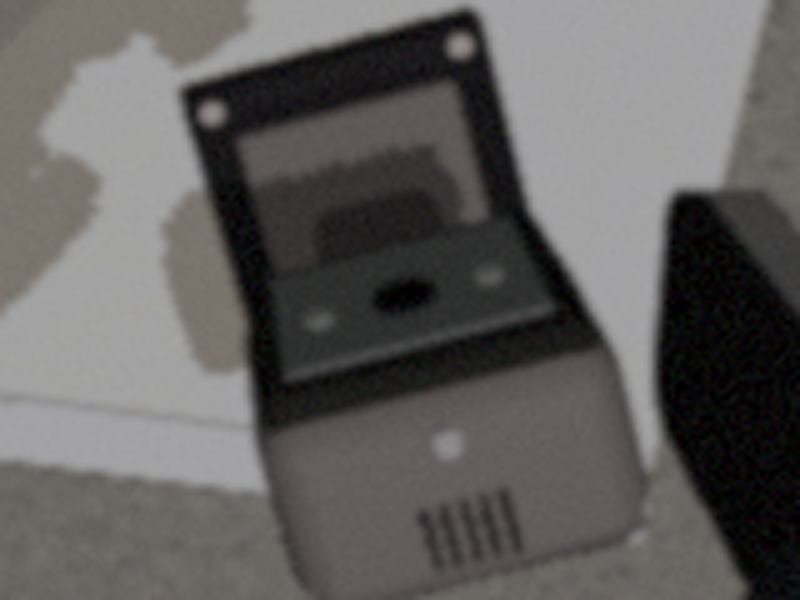

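View pics/w10.png

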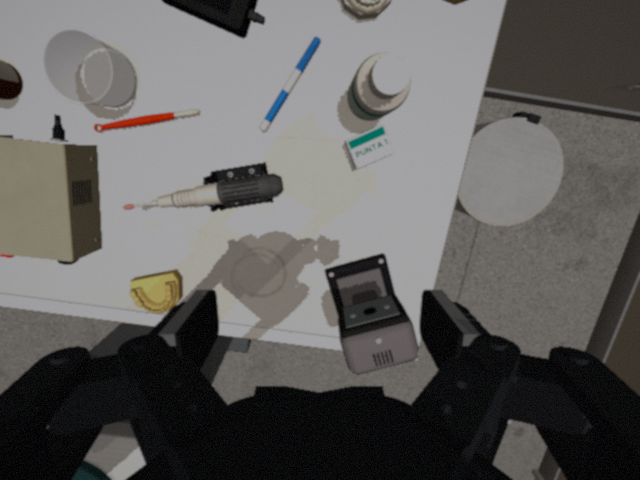

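```bash
python3 go.py .467 .1572 .25
```

```text
pos [ 0.5599 -0.3482  0.2785] heading -81.59 tilt [ 0.011  -0.002  -0.9999] gap 0.08560655886433362
world d [-0.0929  0.5054 -0.0285] tool d [-0.5136  0.0183  0.0264]
level rot [-0.0106 -0.0036 -0.    ] qpos [-0.64  0.33  0.97  0.01  1.83  0.78]
```

```bash
python3 -m handwheel '{"dp":[[-0.055,0.002,0],[-0.055,0.002,0],[-0.055,0.002,0],[-0.055,0.002,0],[-0.055,0.002,0],[-0.055,0.002,0.005],[-0.055,0.002,0.01],[-0.055,0.002,0.01],[-0.055,0.002,0],[0,0,0],[0,0,0]],"delta_rot":[[-0.01,-0.003,0],[0,0,0],[0,0,0],[0,0,0],[0,0,0],[0,0,0],[0,0,0],[0,0,0],[0,0,0],[0,0,0],[0,0,0]]}'; python3 go.py .467 .1572 .12;  python3 - <<'E'
from h import *
c=camera("wrist");save(c,"w11")
for n,(x,y) in dict(L=(.4422,.3554),M=(.4548,.2569),R=(.4667,.1572)).items(): print(n,lids(c,x,y,name="q"+n))
E
```

```text
t: 24.68
tool_pos: [0.459, 0.1507, 0.2601]
tool_rot: [-2.361, 2.053, -0.027]
ft_force: [-0.1, -0.1, 0.4]
finger_gap: 0.0854
pos [0.459  0.1507 0.2601] heading -82.03 tilt [ 0.0212 -0.0018 -0.9998] gap 0.08541067656002403
world d [ 0.008   0.0065 -0.1401] tool d [-0.006  -0.0059  0.1402]
level rot [-0.0207 -0.0047  0.    ] qpos [ 0.2  -0.08  1.46 -0.01  1.74  1.63]
L (array([0.44345, 0.35465], dtype=float32), np.float32(0.031049998))
M (array([0.45505002, 0.25715002], dtype=float32), np.float32(0.031049998))
R (array([0.46495003, 0.15595   ], dtype=float32), np.float32(0.03085))
```

View pics/w11.png

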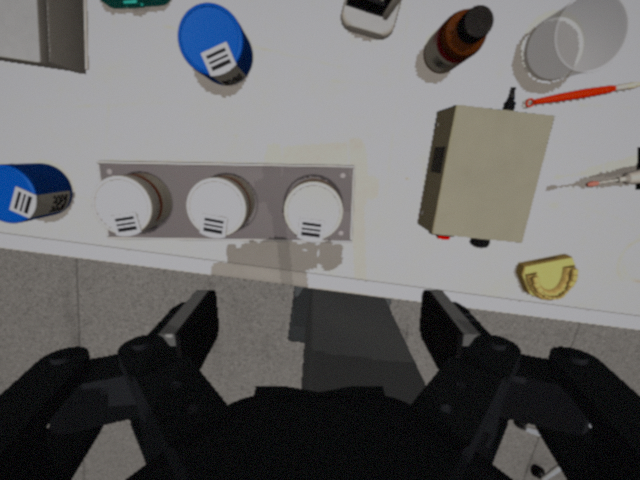

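```bash
python3 -m handwheel '{"dp":[[-0.006,-0.006,0.02],[0,0,0.04],[0,0,0.05],[0,0,0.03],[0,0,0],[0,0,0]],"delta_rot":[[-0.02,-0.005,0],[0,0,0],[0,0,0],[0,0,0],[0,0,0],[0,0,0]]}'; python3 go.py .4660 .1565 .1
```

```text
t: 25.48
tool_pos: [0.4671, 0.1517, 0.1117]
tool_rot: [2.354, -2.077, -0.006]
ft_force: [0.4, 0.4, 0.4]
finger_gap: 0.0852
pos [0.4671 0.1517 0.1117] heading -82.84 tilt [-0.0046  0.0006 -1.    ] gap 0.08516089847052193
world d [-0.0011  0.0048 -0.0117] tool d [-0.0049  0.0005  0.0117]
level rot [0.0044 0.0012 0.    ] qpos [0.2  0.01 1.67 0.   1.47 1.64]
```

```bash
python3 -m handwheel '{"dp":[[-0.005,0,0.01],[0,0,0.01],[0,0,0]],"delta_rot":[[0.004,0.001,0],[0,0,0],[0,0,0]]}'; python3 go.py .4660 .1565 .0445
```

```text
t: 25.85
tool_pos: [0.4686, 0.1572, 0.0934]
tool_rot: [-2.352, 2.076, -0.005]
ft_force: [-0.1, 0.5, -0.4]
finger_gap: 0.0852
pos [0.4686 0.1572 0.0934] heading -82.87 tilt [ 0.0053  0.0014 -1.    ] gap 0.08517442133407425
world d [-0.0026 -0.0007 -0.0489] tool d [0.0004 0.003  0.0488]
level rot [-0.0055  0.0008  0.    ] qpos [0.21 0.02 1.7  0.   1.42 1.66]
```

```bash
python3 -m handwheel '{"dp":[[0,0.002,0.018],[0,0,0.018],[0,0,0.01],[0,0,0]],"delta_rot":[[-0.005,0.001,0],[0,0,0],[0,0,0],[0,0,0]]}'; python3 go.py .4660 .1565 .0435
```

```text
t: 26.35
tool_pos: [0.4664, 0.1572, 0.0446]
tool_rot: [-2.356, 2.078, -0.001]
ft_force: [-0.5, 1.2, -0.2]
finger_gap: 0.0853
pos [0.4664 0.1572 0.0446] heading -82.84 tilt [ 0.0003 -0.0003 -1.    ] gap 0.08526428131786072
world d [-0.0004 -0.0007 -0.0011] tool d [0.0007 0.0005 0.0011]
level rot [-0.0003 -0.0003 -0.    ] qpos [ 0.21  0.06  1.75 -0.    1.32  1.66]
```

```bash
python3 -m handwheel '{"dp":[[0.001,0,0.001],[0,0,0],[0,0,0],[0,0,0],[0,0,0],[0,0,0]],"delta_rot":[[0,0,0],[0,0,0],[0,0,0],[0,0,0],[0,0,0],[0,0,0]]}' 1 50; python3 go.py .4660 .1565 .0435
python3 -m handwheel '{"dp":[[0,0,-0.02],[0,0,-0.04],[0,0,-0.04],[0,0,-0.04],[0,0,-0.02],[0,0,0],[0,0,0]],"delta_rot":[[0,0,0],[0,0,0],[0,0,0],[0,0,0],[0,0,0],[0,0,0],[0,0,0]]}'; python3 go.py .559 -.376 .2
python3 - <<'E'
from h import *
c=camera("wrist");save(c,"w12")
E
```

```text
t: 27.1
tool_pos: [0.4673, 0.1565, 0.0447]
tool_rot: [-2.354, 2.077, -0.002]
ft_force: [0.6, 0.9, -1.8]
finger_gap: 0.0592
pos [0.4673 0.1565 0.0447] heading -82.85 tilt [ 0.0025  0.0007 -1.    ] gap 0.05919136018633672
world d [-0.0013 -0.     -0.0012] tool d [-0.0002  0.0013  0.0012]
level rot [-0.0025  0.0004  0.    ] qpos [0.21 0.06 1.75 0.   1.32 1.65]
t: 27.98
tool_pos: [0.4621, 0.1548, 0.1988]
tool_rot: [2.344, -2.069, -0.015]
ft_force: [-0.5, -0.1, -5.4]
finger_gap: 0.0596
pos [0.4621 0.1548 0.1988] heading -82.86 tilt [-0.0167 -0.0047 -0.9998] gap 0.059556059192812504
world d [ 0.0969 -0.5308  0.0012] tool d [ 0.5387 -0.0302 -0.0003]
level rot [ 0.0171 -0.0026  0.    ] qpos [ 0.21 -0.03  1.54 -0.    1.66  1.65]
```

View pics/w12.png

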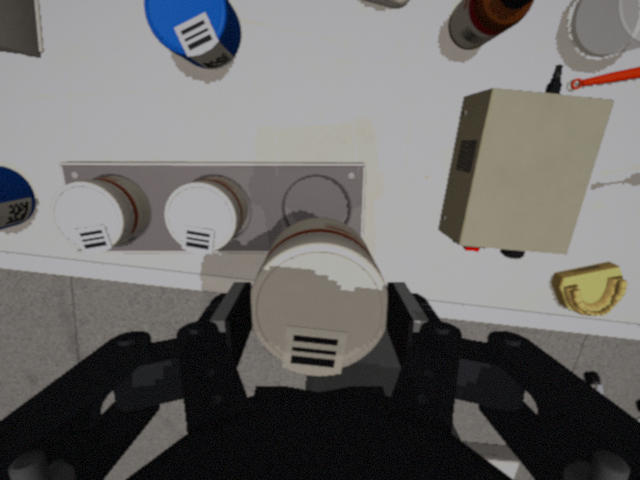

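```bash
python3 -m handwheel '{"dp":[[0.04,-0.005,0],[0.055,-0.005,0],[0.055,-0.005,0],[0.055,-0.005,0],[0.055,-0.005,0],[0.055,-0.005,0],[0.055,-0.005,0],[0.055,-0.005,0],[0.04,0,0],[0.02,0,0],[0,0,0],[0,0,0],[0,0,0],[0,0,0]],"delta_rot":[[0.017,-0.002,0],[0,0,0],[0,0,0],[0,0,0],[0,0,0],[0,0,0],[0,0,0],[0,0,0],[0,0,0],[0,0,0],[0,0,-0.12],[0,0,-0.12],[0,0,-0.12],[0,0,0]]}'; python3 go.py .559 -.376 .2
python3 - <<'E'
from h import *
c=camera("wrist");save(c,"w13")
s=state();z=s["tool_pos"][2]-.0447+.065;x,y=s["tool_pos"][:2]
L=lids(c,x,y,z=z,name="l13");print(L)
s_=4000;h=.032;N=256;x,y=L[0]
im=rect(c,z,x-h,x+h,y-h,y+h,s_);g=cv2.cvtColor(im,cv2.COLOR_RGB2GRAY)
yy,xx=np.mgrid[:N,:N];X=h-yy/s_;Y=h-xx/s_
m0=np.hypot(X,Y)<.027; m=m0&(g<0.6*np.median(g[m0]))
print(m.sum(),np.degrees(np.arctan2(Y[m].mean(),X[m].mean())),np.hypot(Y[m].mean(),X[m].mean()))
o=cv2.cvtColor(im,cv2.COLOR_RGB2BGR);o[m]=(0,0,255);cv2.imwrite("pics/b13.png",o)
E
```

```text
t: 29.78
tool_pos: [0.5574, -0.3288, 0.1665]
tool_rot: [2.702, -1.601, -0.072]
ft_force: [-0.5, 0.9, -4.6]
finger_gap: 0.0591
pos [ 0.5574 -0.3288  0.1665] heading -61.31 tilt [-0.0394  0.0228 -0.999 ] gap 0.05906153309923697
world d [ 0.0016 -0.0472  0.0335] tool d [ 0.0409  0.0221 -0.0346]
level rot [0.0236 0.0389 0.    ] qpos [-0.62  0.35  1.16 -0.    1.67  0.45]
(array([ 0.55710085, -0.33197627]), np.float32(0.031549998))
2150 -159.62673850401856 0.019734748487127706
```

View pics/w13.png

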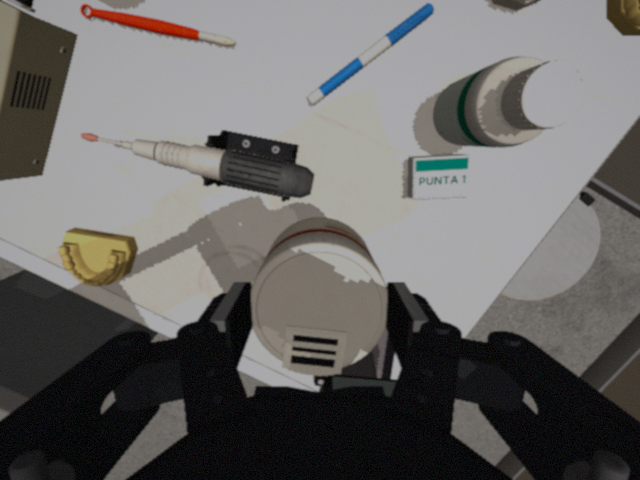

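View pics/b13.png

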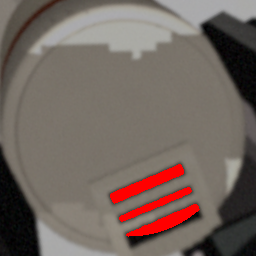

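```bash
python3 -m handwheel '{"dp":[[0.005,0.005,0],[0.012,0.006,0.01],[0.012,0.006,0.01],[0.01,0.004,0.01],[0,0,0],[0,0,0]],"delta_rot":[[0.024,0.039,-0.035],[0,0,0],[0,0,0],[0,0,0],[0,0,0],[0,0,0]]}'; python3 go.py .559 -.376 .126
```

```text
t: 30.58
tool_pos: [0.559, -0.3738, 0.1308]
tool_rot: [-2.724, 1.558, 0.009]
ft_force: [0.2, 0.1, -5.6]
finger_gap: 0.0588
pos [ 0.559  -0.3738  0.1308] heading -59.54 tilt [-0.0034  0.0055 -1.    ] gap 0.058835440135715414
world d [-0.     -0.0022 -0.0048] tool d [0.0019 0.0011 0.0048]
level rot [ 0.0002  0.0064 -0.    ] qpos [-0.67  0.39  1.18  0.    1.58  0.36]
```

```bash
python3 -m handwheel '{"dp":[[0.002,0.001,0.004],[0,0,0],[0,0,0],[0,0,0]],"delta_rot":[[0,0.006,0],[0,0,0],[0,0,0],[0,0,0]]}'; python3 go.py .559 -.376 .126
python3 - <<'E'
from h import *
c=camera("wrist");save(c,"w14")
b=camera("side");a=camera("scene");save(a,"s14");save(b,"d14")
s=state();z=s["tool_pos"][2]-.0447+.065;x,y=s["tool_pos"][:2]
L=lids(c,x,y,z=z,name="l14");print(L)
s_=8000;h=.032;x,y=L[0]
im=rect(c,z,x-h,x+h,y-h,y+h,s_);cv2.imwrite("pics/b14.png",cv2.cvtColor(im,cv2.COLOR_RGB2BGR))
im=cv2.cvtColor(b["img"],cv2.COLOR_RGB2BGR);cv2.imwrite("pics/d14c.png",cv2.resize(im[220:420,340:500],None,fx=3,fy=3,interpolation=2))
im=cv2.cvtColor(a["img"],cv2.COLOR_RGB2BGR);cv2.imwrite("pics/s14c.png",cv2.resize(im[150:330,220:500],None,fx=2.8,fy=2.8,interpolation=2))
for k in ("beaker","cast","monomer"):
    for n,q in (("scene",a),("side",b)): print(k,n,[(round(d["p"],2),np.round(d["at"],1).tolist()) for d in place_of(q,k)][:1])
E
```

```text
t: 31.08
tool_pos: [0.5598, -0.3754, 0.1278]
tool_rot: [-2.728, 1.559, -0.002]
ft_force: [-0.9, 0.2, -5.8]
finger_gap: 0.0593
pos [ 0.5598 -0.3754  0.1278] heading -59.49 tilt [ 0.0012 -0.0007 -1.    ] gap 0.05928167826796858
world d [-0.0008 -0.0006 -0.0018] tool d [0.0001 0.001  0.0018]
level rot [-0.0007 -0.0012  0.    ] qpos [-0.67  0.39  1.18  0.    1.56  0.36]
(array([ 0.55856218, -0.37780706]), np.float32(0.031049998))
beaker scene [(0.86, [330.6, 237.9])]
beaker side [(0.64, [384.8, 267.4])]
cast scene []
cast side [(0.59, [319.1, 316.8])]
monomer scene [(0.62, [301.3, 254.4])]
monomer side [(0.82, [353.8, 248.3])]
```

View pics/b14.png

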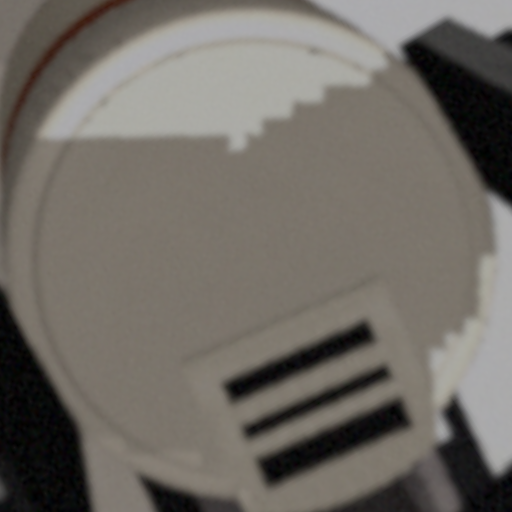

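View pics/d14c.png

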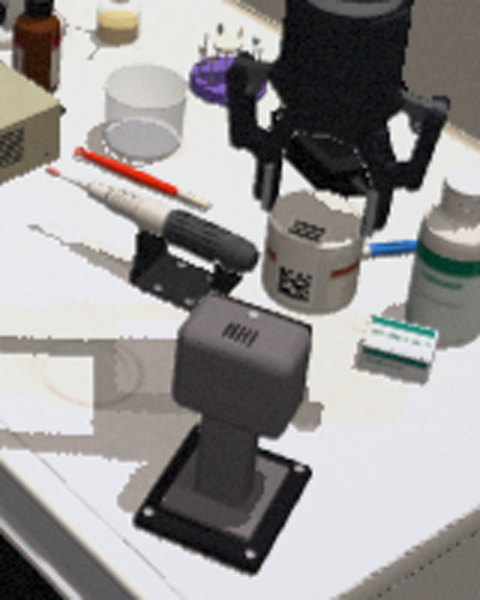

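View pics/s14c.png

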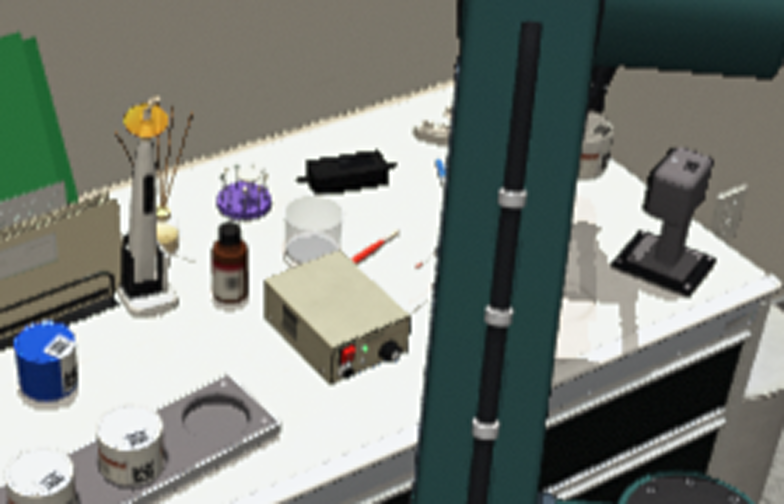

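View pics/w14.png

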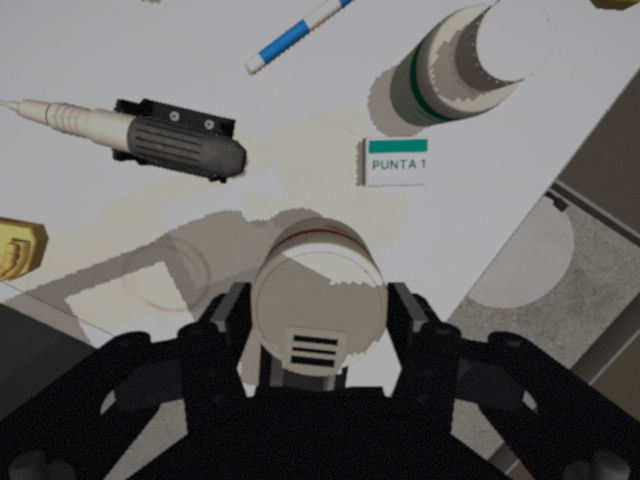

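```bash
python3 -m handwheel '{"dp":[[0,0,0.001],[0,0,0],[0,0,0],[0,0,0]],"delta_rot":[[0,0,0],[0,0,0],[0,0,0],[0,0,0]]}'; python3 go.py .559 -.376 .126
python3 - <<'E'
from h import *
for i in range(4): camera("side"); s=state(); print(s["t"],s["tool_pos"].round(4),abs(s["dq"]).max().round(4),s["ft_force"].round(1))
print(sign_off())
E
```

```text
t: 32.02
tool_pos: [0.5596, -0.3756, 0.1262]
tool_rot: [-2.727, 1.559, -0.001]
ft_force: [-0.5, 0.4, -5.8]
finger_gap: 0.0591
pos [ 0.5596 -0.3756  0.1262] heading -59.51 tilt [ 0.0007 -0.0002 -1.    ] gap 0.059148361767930126
world d [-0.0006 -0.0004 -0.0002] tool d [0.     0.0007 0.0002]
level rot [-0.0005 -0.0005  0.    ] qpos [-0.68  0.39  1.18  0.    1.56  0.36]
32.075 [ 0.5597 -0.3756  0.1262] 0.001 [ 0.4 -1.1 -5.8]
32.125 [ 0.5596 -0.3756  0.1262] 0.0012 [-0.2 -0.5 -4.9]
32.175 [ 0.5597 -0.3756  0.1263] 0.0016 [ 0.   0.6 -5.1]
32.225 [ 0.5597 -0.3756  0.1263] 0.0009 [-0.1  0.5 -5.2]
the job is handed in; nothing more can be done
None
```

I lifted the three jars left, middle, right and set each back in its well. They weighed about 1.6 N, 2.5 N and 5.3 N, so the right one is the fullest. I picked it up again and handed the job in at about 32 s with it held at the reader; no verdict came back.

My last checks, all from my own measurements:

| Check | Measured | Target |
|---|---|---|
| Code distance from window | about 59 mm | about 60 mm |
| Sideways offset | about 2 mm | within 22 mm |
| Height of code above counter | about 112 mm | 112 mm |
| Code turned off square | about 2° | within 17° |
| Gripper tilt | under 0.001 rad | within 0.2 rad (jar) |

- **Stillness:** the arm was still at hand-in, with the jar's weight steady at about 5.3 N.
- **Other objects:** the two lighter jars were seated in a wrist view just after the last pick-up, and nothing touched them later. The beaker and brown bottle showed no movement in either fixed camera. The cast was only detected by the side camera, where it hadn't moved.

Three things disagreed:
- **Reader direction:** the task says the reader looks left, but the pictures show its window facing mostly ahead, at a heading of about 24°. I followed the pictures, confirmed from two wrist views.
- **Finger opening:** it read about 59–60 mm on the 63 mm jars.
- **Code angle:** two estimates of the jar's code angle differed by about 4–5° on the way. I set it midway, and the final view gave the 2° above.

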